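Clear, load and lock the battery charging rail

ROBOT

A 6-joint arm with a two-finger parallel gripper is mounted at the origin on a cart in front of the work surface, level with it; the furniture and walls round the work are solid. World frame = base frame: x ahead of the robot, y to its left, z up, the work surface at z = 0. Lengths are in m, angles in rad, forces in N, time in s.
With the tool pointing down it reaches from about 0.225 to 0.875 m from the base axis. Payload 3.4 kg.
Tool frame: the origin (TCP) lies at the very end of the fingers, on their centre line; the grasp point (between the pads) lies 19 mm behind it; z points along the fingers, y is the line along which they close (so a half turn about z gives the same grasp; the last joint's range is limited). The gripper opens to 85 mm and grips with 20 to 120 N. Pads are 22 mm wide; open, the fingers measure 114 mm over their backs; the gripper's body (76 mm by 85 mm) begins 54 mm behind the grasp point. The pads swing forward as they close: fully open they stand 13 mm farther back than shut.
Start: joints at [1.136, 0.276, 1.505, -0, 1.361, -0.121], TCP at [0.178, 0.547, 0.231] pointing down, gripper open.
Joint ranges: [-2.89, 2.89], [-0.75, 2.08], [0.22, 2.7], [-1.18, 4.32], [0.11, 2.71], [-2.7, 2.7]. Speed limits (rad/s): [2.57, 2.57, 3.14, 3.14, 3.14, 3.14].

INTERFACE

Orientations are given as a unit quaternion [w, x, y, z].
In Python, from rig import manip, eyes gives the robot as it stands.
- The arm moves only by the tool servo_tool, never from a script. Its argument "series" is text: rows parted by semicolons, each of 7 numbers parted by spaces: the shift along the tool's x, y, z in m, then the turn, a rotation vector about the tool's x, y, z in degrees, then the closure, from 0 (fully open) to 1 (shut). In form: dx dy dz ax ay az fingers; .... A call has 1 to 5 rows; each row is the pose to reach, as a shift and turn from the pose commanded when the call began, along the tool's axes at that moment; what a row does not reach only later rows make up. A row lasts 1/10 s, in which the tool goes at most 50 mm and 8.59 degrees, less where a joint would pass 70% of its speed; a pose out of reach is approached as far as the arm can. A call with a gripper value outside its range is refused whole. The fingers move at their own pace and stop on an object; "squeeze" is the grip in N (left out, the last holds). Time passes only in rows, so rows that repeat a pose let the fingers close. It gives the time, the measured TCP pose, the force, the opening and the grip force at its end, in the units of the state.
- manip.get_state(): the state, without advancing time (a new reading comes with each control period).
- eyes.get_image(name): name is "side" or "top" or "wrist"; returns the picture (480x640x3 uint8, red, green, blue); there is no depth.
- eyes.camera_info(name): a dict with "fx", "fy", "cx", "cy" (pixels), "eye" and "orientation" of the camera in the world. Camera axes: x right, y down, z forward; pixel columns grow to the right and rows downward; lengths in m; the calibration is good to about 2 mm. A picture is of the moment at which its call begins: read the wrist's pose just before it. camera_info takes no time and is no camera call; for the wrist camera it gives the pose at the moment of the call.
- manip.sign_off(): hands the job in; it is judged then, once.
The state is a dict: "clock": time; "qpos": joint angles; "qd": joint speeds; "effort": joint torques, N m; "position": TCP position; "ee_rot": TCP orientation; "contact_force": force on the tool from outside, world axes, zero at the start; "moment": the same for the moment, N m; "width": finger opening in m; "gripper_force": force on a finger pad.
Only numpy, scipy, OpenCV 4.12 (cv2) and the standard library are available. Lean on these libraries where they do the work, as an engineer would, in place of code of your own. Each camera call takes 0.05 s, during which the arm holds its last target. There are 200 camera calls.

TASK

Leftover 3D-printed parts have been left lying on the battery charging rail: first put all of them into the green scrap bin and turn the lock knob so that its stop arm swings fully clear of the rail. Then slide every battery pack upright along the rail from its open apron, filling it from the end stop outward with no empty place between them, each fully home in its place so that its detent holds it. Finally turn the knob back fully, so that the stop arm lies straight across the mouth and locks the packs in; do not knock over the dropper bottle.

Things in the scene. Friction and masses are not known exactly. Their poses are not given: they have to be found in the camera images.
- rail: fixed aluminium C-channel on a grey base plate on the desk; origin on the desk under the centreline; the channel runs along its y, +y from end stop to open loading end. Base plate 72 mm wide (x), y = -131 to +116 mm, its top (the floor packs slide on) at z = 10. End stop face at y = -122, top z = 26 mm. Places for packs centred at y = -97, -47 and +3 mm. Position and yaw vary
- rail_apron (a point): point on the floor of the flat open apron, on the centreline, at rail y = +85 mm; axes as the rail. A pack stood here with its y along the rail is before the mouth. Walls and lips end at y = +38; low guides (8 mm high, y = 38 to 66) widen from 45 to 64 mm
- rail_slot1 (a point): first place, against the end stop, on the channel floor: where the origin of a pack is when home. The channel is 44 mm clear between walls and 30 mm between lips; lip undersides are 10 mm above the floor, lip tops 24 mm above the desk; 56 mm wide outside
- rail_slot2 (a point): second place, 50 mm nearer the mouth. Spring detent domes in the floor at rail y = -72, -22 and +28 mm stand 2.5 mm up and give way downward: sliding a pack over one takes about 2 to 6 N; it then springs up in the recess under the pack's end and holds it
- rail_slot3 (a point): third place, nearest the mouth
- lock (a joint): angle of the lock knob on its upright pivot beside the rail (rail x = -64, y = +36 mm). 0: locked, stop arm along the rail's +x across the mouth; grows counterclockwise from above to a stop at 1.65; at 1.57 the arm points along the rail's +y, beside the apron, and the rail is free. Stays where left (friction 0.08 N m). Starts within 0.25 of locked
- lock_grip (a point): middle of the knob's wing grip, on the pivot axis, 56 mm above the desk; its x axis points along the stop arm. The wing is 48 mm long along this x, 14 mm thick along y, 22 mm high (45 to 67 mm above the desk)
- lock_arm_tip (a point): end of the stop arm, 86 mm from the pivot; the arm is 10 mm wide and lies 27 to 36 mm above the desk
- pack1: battery pack, 0.16 kg, 60 mm high, heavy foot: grey housing 26 (x) by 48 (y) mm on a black foot flange 40 (x) by 50 (y) mm, 3 to 7 mm up; skid below leaves an 8 mm long recess under each end. Origin centre of underside, z up. Same both ways round; on the rail its y lies along the rail's y; grip across the 26 mm width. Stands left of the rail; two or three packs are present
- pack2: battery pack, 0.16 kg, 60 mm high, heavy foot: grey housing 26 (x) by 48 (y) mm on a black foot flange 40 (x) by 50 (y) mm, 3 to 7 mm up; skid below leaves an 8 mm long recess under each end. Origin centre of underside, z up. Same both ways round; on the rail its y lies along the rail's y; grip across the 26 mm width. Stands left of the rail; two or three packs are present
- pack3: battery pack, 0.16 kg, 60 mm high, heavy foot: grey housing 26 (x) by 48 (y) mm on a black foot flange 40 (x) by 50 (y) mm, 3 to 7 mm up; skid below leaves an 8 mm long recess under each end. Origin centre of underside, z up. Same both ways round; on the rail its y lies along the rail's y; grip across the 26 mm width. Stands left of the rail; two or three packs are present
- gear: leftover print: toothed wheel, 46 mm across, 8 mm thick, with a hub 18 mm across to 14 mm height; origin at the centre of its underside; starts flat on the apron. Of the gear and the two brackets two or three are present
- bracket1: leftover print: angle bracket 30 mm (x) by 50 mm (y) by 40 mm (z). Origin at the centre of the underside of its 4 mm foot plate; a 4 mm upright stands at y = +21 to +25 mm, with two side gussets at x = -15 and +15 mm (from y = -9 to 21 mm, sloping up to 34 mm), so it is 30 mm wide to grip across x near the upright. Starts standing across the lips of the channel
- bracket2: leftover print: angle bracket 30 mm (x) by 50 mm (y) by 40 mm (z). Origin at the centre of the underside of its 4 mm foot plate; a 4 mm upright stands at y = +21 to +25 mm, with two side gussets at x = -15 and +15 mm (from y = -9 to 21 mm, sloping up to 34 mm), so it is 30 mm wide to grip across x near the upright. Starts standing across the lips of the channel
- bin: open green scrap bin, fixed on the desk, 110 mm (x) by 104 mm (y) by 100 mm high, inside 100 by 90 mm; origin at the centre of its underside; its front (-x) wall has a thumb scoop down to 75 mm
- bottle: small brown dropper bottle, 33 mm across, 102 mm high, standing behind the packs; leave it standing; origin at the centre of its underside
Not all that is in view belongs to the job. What is shaped like the gear but black is not meant. What is shaped like the bracket1 but blue is not meant.

How it is judged:
On the way, in this order (a step that is already met when the one before it is completed fails the run):
1. all leftover prints are in the bin and the lock knob is turned open (at least 1.3 rad) (x of gear in the frame of bin between -0.056 and 0.056 m and y of gear in the frame of bin between -0.053 and 0.053 m and z of gear in the frame of bin between 0 and 0.095 m and x of bracket1 in the frame of bin between -0.056 and 0.056 m and y of bracket1 in the frame of bin between -0.053 and 0.053 m and z of bracket1 in the frame of bin between 0 and 0.095 m and x of bracket2 in the frame of bin between -0.056 and 0.056 m and y of bracket2 in the frame of bin between -0.053 and 0.053 m and z of bracket2 in the frame of bin between 0 and 0.095 m and value of joint lock above 1.3 rad), for 0.2 s.
2. every pack is home on the rail, in its place, the first and second places filled, the knob still open (((y of pack1 in the frame of rail between -0.101 and -0.093 m and x of pack1 in the frame of rail between -0.004 and 0.004 m and z of pack1 in the frame of rail between 0.008 and 0.0135 m) or (y of pack1 in the frame of rail between -0.051 and -0.043 m and x of pack1 in the frame of rail between -0.004 and 0.004 m and z of pack1 in the frame of rail between 0.008 and 0.0135 m) or (y of pack1 in the frame of rail between -0.001 and 0.007 m and x of pack1 in the frame of rail between -0.004 and 0.004 m and z of pack1 in the frame of rail between 0.008 and 0.0135 m)) and ((y of pack2 in the frame of rail between -0.101 and -0.093 m and x of pack2 in the frame of rail between -0.004 and 0.004 m and z of pack2 in the frame of rail between 0.008 and 0.0135 m) or (y of pack2 in the frame of rail between -0.051 and -0.043 m and x of pack2 in the frame of rail between -0.004 and 0.004 m and z of pack2 in the frame of rail between 0.008 and 0.0135 m) or (y of pack2 in the frame of rail between -0.001 and 0.007 m and x of pack2 in the frame of rail between -0.004 and 0.004 m and z of pack2 in the frame of rail between 0.008 and 0.0135 m)) and ((y of pack3 in the frame of rail between -0.101 and -0.093 m and x of pack3 in the frame of rail between -0.004 and 0.004 m and z of pack3 in the frame of rail between 0.008 and 0.0135 m) or (y of pack3 in the frame of rail between -0.051 and -0.043 m and x of pack3 in the frame of rail between -0.004 and 0.004 m and z of pack3 in the frame of rail between 0.008 and 0.0135 m) or (y of pack3 in the frame of rail between -0.001 and 0.007 m and x of pack3 in the frame of rail between -0.004 and 0.004 m and z of pack3 in the frame of rail between 0.008 and 0.0135 m)) and ((y of pack1 in the frame of rail between -0.101 and -0.093 m and x of pack1 in the frame of rail between -0.004 and 0.004 m and z of pack1 in the frame of rail between 0.008 and 0.0135 m) or (y of pack2 in the frame of rail between -0.101 and -0.093 m and x of pack2 in the frame of rail between -0.004 and 0.004 m and z of pack2 in the frame of rail between 0.008 and 0.0135 m) or (y of pack3 in the frame of rail between -0.101 and -0.093 m and x of pack3 in the frame of rail between -0.004 and 0.004 m and z of pack3 in the frame of rail between 0.008 and 0.0135 m)) and ((y of pack1 in the frame of rail between -0.051 and -0.043 m and x of pack1 in the frame of rail between -0.004 and 0.004 m and z of pack1 in the frame of rail between 0.008 and 0.0135 m) or (y of pack2 in the frame of rail between -0.051 and -0.043 m and x of pack2 in the frame of rail between -0.004 and 0.004 m and z of pack2 in the frame of rail between 0.008 and 0.0135 m) or (y of pack3 in the frame of rail between -0.051 and -0.043 m and x of pack3 in the frame of rail between -0.004 and 0.004 m and z of pack3 in the frame of rail between 0.008 and 0.0135 m)) and value of joint lock above 0.5 rad), for 0.2 s.
At the end, for the whole second after the job is handed in: All leftover prints lie in the bin (origins inside its walls, below 95 mm). Every pack stands on the channel floor within 4 mm of the centre of one of the three places, the first and the second place being filled; everything is at rest; the lock knob is within 0.12 rad of fully locked (x of gear in the frame of bin between -0.056 and 0.056 m and y of gear in the frame of bin between -0.053 and 0.053 m and z of gear in the frame of bin between 0 and 0.095 m and x of bracket1 in the frame of bin between -0.056 and 0.056 m and y of bracket1 in the frame of bin between -0.053 and 0.053 m and z of bracket1 in the frame of bin between 0 and 0.095 m and x of bracket2 in the frame of bin between -0.056 and 0.056 m and y of bracket2 in the frame of bin between -0.053 and 0.053 m and z of bracket2 in the frame of bin between 0 and 0.095 m and ((y of pack1 in the frame of rail between -0.101 and -0.093 m and x of pack1 in the frame of rail between -0.004 and 0.004 m and z of pack1 in the frame of rail between 0.008 and 0.0135 m) or (y of pack1 in the frame of rail between -0.051 and -0.043 m and x of pack1 in the frame of rail between -0.004 and 0.004 m and z of pack1 in the frame of rail between 0.008 and 0.0135 m) or (y of pack1 in the frame of rail between -0.001 and 0.007 m and x of pack1 in the frame of rail between -0.004 and 0.004 m and z of pack1 in the frame of rail between 0.008 and 0.0135 m)) and ((y of pack2 in the frame of rail between -0.101 and -0.093 m and x of pack2 in the frame of rail between -0.004 and 0.004 m and z of pack2 in the frame of rail between 0.008 and 0.0135 m) or (y of pack2 in the frame of rail between -0.051 and -0.043 m and x of pack2 in the frame of rail between -0.004 and 0.004 m and z of pack2 in the frame of rail between 0.008 and 0.0135 m) or (y of pack2 in the frame of rail between -0.001 and 0.007 m and x of pack2 in the frame of rail between -0.004 and 0.004 m and z of pack2 in the frame of rail between 0.008 and 0.0135 m)) and ((y of pack3 in the frame of rail between -0.101 and -0.093 m and x of pack3 in the frame of rail between -0.004 and 0.004 m and z of pack3 in the frame of rail between 0.008 and 0.0135 m) or (y of pack3 in the frame of rail between -0.051 and -0.043 m and x of pack3 in the frame of rail between -0.004 and 0.004 m and z of pack3 in the frame of rail between 0.008 and 0.0135 m) or (y of pack3 in the frame of rail between -0.001 and 0.007 m and x of pack3 in the frame of rail between -0.004 and 0.004 m and z of pack3 in the frame of rail between 0.008 and 0.0135 m)) and ((y of pack1 in the frame of rail between -0.101 and -0.093 m and x of pack1 in the frame of rail between -0.004 and 0.004 m and z of pack1 in the frame of rail between 0.008 and 0.0135 m) or (y of pack2 in the frame of rail between -0.101 and -0.093 m and x of pack2 in the frame of rail between -0.004 and 0.004 m and z of pack2 in the frame of rail between 0.008 and 0.0135 m) or (y of pack3 in the frame of rail between -0.101 and -0.093 m and x of pack3 in the frame of rail between -0.004 and 0.004 m and z of pack3 in the frame of rail between 0.008 and 0.0135 m)) and ((y of pack1 in the frame of rail between -0.051 and -0.043 m and x of pack1 in the frame of rail between -0.004 and 0.004 m and z of pack1 in the frame of rail between 0.008 and 0.0135 m) or (y of pack2 in the frame of rail between -0.051 and -0.043 m and x of pack2 in the frame of rail between -0.004 and 0.004 m and z of pack2 in the frame of rail between 0.008 and 0.0135 m) or (y of pack3 in the frame of rail between -0.051 and -0.043 m and x of pack3 in the frame of rail between -0.004 and 0.004 m and z of pack3 in the frame of rail between 0.008 and 0.0135 m)) and linear speed of each of pack1, pack2, pack3, gear, bracket1, bracket2 below 0.02 m/s and value of joint lock below 0.12 rad); the robot touches nothing.
It fails at once if the dropper bottle is knocked over (angle between bottle's own z axis and vertical above 0.6 rad).
Of pack1, pack2, pack3 only 2 to 3 are there at a start; the rules pass over those that are not, and their reading is None.
Of gear, bracket1, bracket2 only 2 to 3 are there at a start; the rules pass over those that are not, and their reading is None.
At some moment in a run one of pack1, pack2, pack3 may be knocked a few centimetres aside while the robot is not near it.
Once in a run the grip may slacken for a moment while it holds something.
It also fails if it takes over 210 s, if anything falls off the work surface, if the arm or the gripper's body presses on something with over 40 N, if the wrist force passes 120 N, or if a joint passes its speed limit or range.

## Working session

There is one attempt and no reset: what is moved stays moved. The work goes in short steps, Python scripts to look and compute and a tool call to move; the robot and the scene stay as the last step left them, time stands still between calls to the robot, and variables do not carry over. Pictures are saved under pics/ and viewed, at most 14 in all, crops included, and the job is handed in when it is done.

Besides the shell and the picture viewer there is one more tool, called after "Request:" by a JSON object that holds its "name" and its "arguments". servo_tool: Moves the arm, as the interface text tells. Its arguments: {"type":"object","properties":{"series":{"type":"string"},"squeeze":{"type":"number"}},"required":["series"]}

```bash
ls; mkdir -p pics; python3 - <<'E'
from rig import manip, eyes
import cv2
for n in("top","side"):
    i=eyes.get_image(n); cv2.imwrite(f"pics/{n}0.png",i[:,:,::-1]); print(n,eyes.camera_info(n))
print(eyes.camera_info("wrist"))
print(manip.get_state())
E
```

```text
pics
top {'fx': 509.2598302422449, 'fy': 509.2598302422449, 'cx': 322.32568634785633, 'cy': 245.33872105063165, 'eye': array([ 0.38705881, -0.07869857,  1.35531973]), 'orientation': array([ 0.04326061, -0.69578681,  0.71595682, -0.03761742])}
side {'fx': 453.0637412146142, 'fy': 453.0637412146142, 'cx': 326.19770073291795, 'cy': 244.29809758935133, 'eye': array([ 0.30481579, -1.09449902,  0.83756568]), 'orientation': array([-0.45284876,  0.8857304 , -0.09053301,  0.04704721])}
{'fx': 334.3118455310522, 'fy': 334.3118455310522, 'cx': 315.7944799046289, 'cy': 236.339156871228, 'eye': array([0.10589435, 0.570044  , 0.37242482]), 'orientation': array([0.1220043 , 0.79958212, 0.58162137, 0.08660235])}
{'clock': 0.1, 'qpos': array([ 1.13603340e+00,  2.76532118e-01,  1.50597247e+00, -2.79636652e-06,
        1.36075271e+00, -1.20974762e-01]), 'qd': array([-3.32269742e-05, -2.83735134e-04, -4.25014110e-03,  2.85828934e-04,
        2.19378631e-04, -2.48925956e-04]), 'effort': array([ 1.18758133e-03, -4.17701733e+01, -2.46405137e+01, -2.60750012e-04,
        5.86288239e-03, -2.20822852e-05]), 'position': array([0.17727379, 0.54649458, 0.23053961]), 'ee_rot': array([-2.26997577e-04,  1.56250853e-01,  9.87717054e-01, -8.00773483e-04]), 'contact_force': array([-0.339081  , -0.30886657, -0.43755359]), 'moment': array([ 0.04376023, -0.03741303,  0.05579161]), 'gripper_force': 0.0, 'width': 0.0854620754519223}
```

View pics/top0.png

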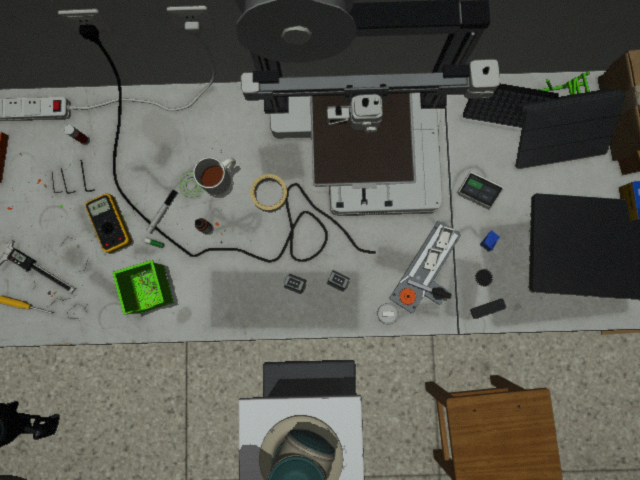

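View pics/side0.png

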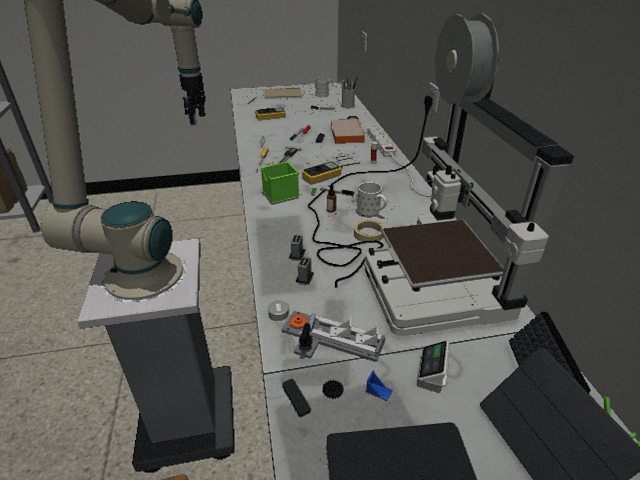

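The top view shows the rail from (450,228) to (398,305), with the gear (orange) at (407,296), two whitish brackets at (432,262) and (443,240), and the black knob at (440,293). Packs are at (294,284) and (338,281), the bin at (143,288) and the bottle at (203,227). The decoys are the black gear at (484,277) and the blue bracket at (490,240). I'll enlarge to confirm.

```bash
cat > h.py <<'E'
import numpy as np, cv2
from scipy.spatial.transform import Rotation as R
from rig import manip, eyes
def rot(q): return R.from_quat(np.r_[q[1:],q[0]]).as_matrix()
def snap(n,f=None):
    c=eyes.camera_info(n); i=eyes.get_image(n)
    if f: cv2.imwrite(f"pics/{f}.png",i[:,:,::-1])
    return i,c
def ray(c,u,v,z):
    d=rot(c['orientation'])@[(u-c['cx'])/c['fx'],(v-c['cy'])/c['fy'],1]
    e=np.array(c['eye']); return e+d*(z-e[2])/d[2]
def proj(c,p):
    q=rot(c['orientation']).T@(np.array(p)-c['eye']); return np.array([c['fx']*q[0]/q[2]+c['cx'],c['fy']*q[1]/q[2]+c['cy']])
def delta(p,yaw):
    """shift/turn in tool axes to reach TCP p, tool down, tool y axis at world angle yaw (mod pi)"""
    s=manip.get_state(); M=rot(s['ee_rot']); 
    best=None
    for k in (0,np.pi):
        y=np.array([np.cos(yaw+k),np.sin(yaw+k),0]); z=np.array([0,0,-1.]); T=np.c_[np.cross(y,z),y,z]
        rv=R.from_matrix(M.T@T).as_rotvec(degrees=True)
        if best is None or np.linalg.norm(rv)<np.linalg.norm(best): best=rv
    print("shift mm",np.round(1e3*M.T@(np.array(p)-s['position']),1),"turn",np.round(best,2),"q6",round(s['qpos'][5],2),"t",round(s['clock'],2))
E
python3 - <<'E'
from h import *
c=eyes.camera_info("top"); i=cv2.imread("pics/top0.png")
cv2.imwrite("pics/crop1.png",cv2.resize(i[210:340,270:510],(800,433),interpolation=cv2.INTER_CUBIC))
for n,u,v,z in [("endstop",450,228,.02),("apron",398,305,.01),("gear",407,296,.02),("b1",432,262,.03),("b2",443,240,.03),("knob",440,293,.06),("pA",294,280,.06),("pB",338,278,.06),("bin",139,284,.1),("bottle",203,224,.1)]: print(n,ray(c,u,v,z).round(3))
E
```

```text
endstop [ 0.577 -0.409  0.02 ]
apron [ 0.379 -0.264  0.01 ]
gear [ 0.401 -0.287  0.02 ]
b1 [ 0.488 -0.355  0.03 ]
b2 [ 0.544 -0.386  0.03 ]
knob [ 0.406 -0.364  0.06 ]
pA [0.45  0.004 0.06 ]
pB [ 0.451 -0.108  0.06 ]
bin [0.449 0.384 0.1  ]
bottle [0.594 0.226 0.1  ]
```

View pics/crop1.png

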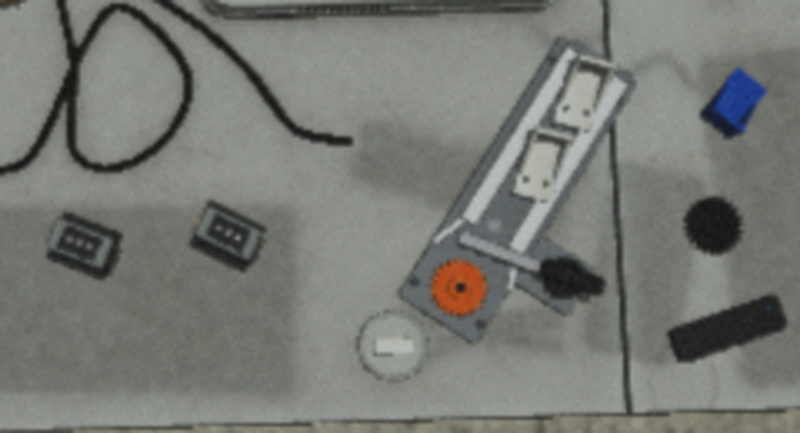

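Confirmed. The leftovers are the orange gear, crop (460,287), and two white brackets, crop (543,165) and (587,92). The blue bracket and black gear are the excluded ones. The packs are at crop (85,245) and (230,237). I'll move the wrist camera over the rail.

```bash
python3 -c "
from h import *
delta([.43,-.31,.25],np.radians(54))
print(rot(eyes.camera_info('wrist')['orientation'])[:,2])"
```

```text
shift mm [-504.8 -736.7  -18.3] turn [-0.1   0.   18.02] q6 -0.12 t 0.1
[ 0.280412   -0.09436536 -0.95522997]
```

Request:
{"name": "servo_tool", "arguments": {"series": "-.14 -.205 -.018 0 0 0 0;-.14 -.205 -.018 0 0 0 0;-.14 -.205 -.018 0 0 0 0;-.14 -.205 -.018 0 0 0 0;-.14 -.205 -.018 0 0 0 0"}}

```text
clock: 0.6
position: [0.2472, 0.3067, 0.2491]
ee_rot: [0.0, 0.156, 0.988, -0.0]
contact_force: [1.6, -0.2, -0.1]
width: 0.0852
gripper_force: 0.0
```

Request:
{"name": "servo_tool", "arguments": {"series": "-.14 -.205 0 0 0 0 0;-.14 -.205 0 0 0 0 0;-.14 -.205 0 0 0 0 0;-.14 -.205 0 0 0 0 0;-.14 -.205 0 0 0 0 0"}}

```text
clock: 1.1
position: [0.317, 0.0687, 0.2493]
ee_rot: [0.0, 0.156, 0.988, 0.0]
contact_force: [1.2, -0.5, 0.3]
width: 0.0853
gripper_force: 0.0
```

Request:
{"name": "servo_tool", "arguments": {"series": "-.14 -.205 0 0 0 0 0;-.14 -.205 0 0 0 0 0;-.14 -.205 0 0 0 0 0;-.14 -.205 0 0 0 0 0;-.14 -.205 0 0 0 0 0"}}

```text
clock: 1.6
position: [0.387, -0.1699, 0.2491]
ee_rot: [0.0, 0.157, 0.988, 0.0]
contact_force: [1.0, 0.6, 0.4]
width: 0.0855
gripper_force: 0.0
```

Request:
{"name": "servo_tool", "arguments": {"series": "-.085 -.122 0 0 0 18 0;-.085 -.122 0 0 0 18 0;-.085 -.122 0 0 0 18 0;-.085 -.122 0 0 0 18 0;-.085 -.122 0 0 0 18 0"}}

```text
clock: 2.1
position: [0.43, -0.3104, 0.2481]
ee_rot: [-0.001, 0.31, 0.951, 0.001]
contact_force: [-0.4, 0.6, 0.3]
width: 0.0855
gripper_force: 0.0
```

```bash
python3 -c "
from h import *
delta([.43,-.31,.25],np.radians(54))
i,c=snap('wrist','w1');print(c)"
```

```text
shift mm [ 0.2  0.4 -1.9] turn [ 0.05 -0.16 -0.07] q6 -1.7 t 2.1
{'fx': 334.3118455310522, 'fy': 334.3118455310522, 'cx': 315.7944799046289, 'cy': 236.339156871228, 'eye': array([ 0.36951005, -0.26634347,  0.39018821]), 'orientation': array([0.13252378, 0.88132319, 0.44855695, 0.0671085 ])}
```

View pics/w1.png

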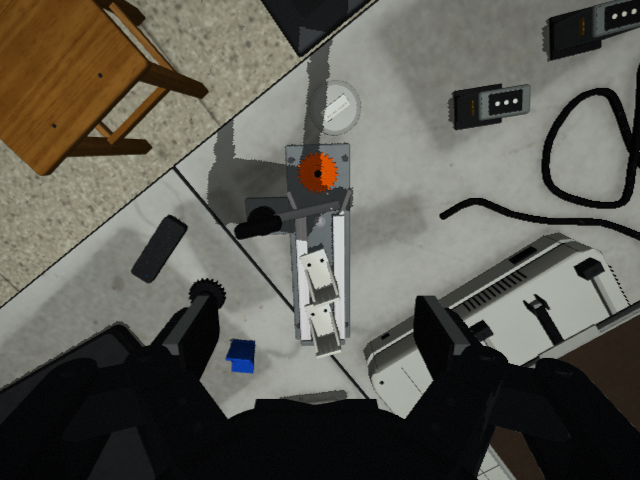

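The wrist view shows the gear at (318,173), brackets at about (320,275) and (322,328), the knob at (262,218) with its arm reaching to (340,205), and the base plate's front edge at v≈144. I'll measure the gear and the rail edges.

```bash
python3 - <<'E'
from h import *
i=cv2.imread("pics/w1.png"); h=cv2.cvtColor(i,cv2.COLOR_BGR2HSV)
c={'fx': 334.3118455310522, 'fy': 334.3118455310522, 'cx': 315.7944799046289, 'cy': 236.339156871228, 'eye': np.array([ 0.36951005, -0.26634347,  0.39018821]), 'orientation': np.array([0.13252378, 0.88132319, 0.44855695, 0.0671085 ])}
m=cv2.inRange(h,(3,140,100),(15,255,255)); m[:130]=0;m[230:]=0;m[:,:280]=0;m[:,360:]=0
ct=max(cv2.findContours(m,0,2)[0],key=cv2.contourArea);(u,v),r=cv2.minEnclosingCircle(ct);print("gear",u,v,r,ray(c,u,v,.018))
t=eyes.camera_info("top"); j=cv2.imread("pics/top0.png");hj=cv2.cvtColor(j,cv2.COLOR_BGR2HSV)
m=cv2.inRange(hj,(3,140,100),(15,255,255)); m[:280]=0;m[315:]=0;m[:,:385]=0;m[:,430:]=0
ct=max(cv2.findContours(m,0,2)[0],key=cv2.contourArea);(u,v),r=cv2.minEnclosingCircle(ct);print("gear top",u,v,r,ray(t,u,v,.018))
cv2.imwrite("pics/w1c.png",cv2.resize(i[130:370,220:400],(600,800),interpolation=cv2.INTER_CUBIC)[:, :][:600*2])
E
python3 -c "
import cv2;i=cv2.imread('pics/w1.png');cv2.imwrite('pics/w1c.png',cv2.resize(i[130:370,220:400],(450,600),interpolation=cv2.INTER_CUBIC))"
```

```text
gear 317.3666687011719 172.36666870117188 20.88715171813965 [ 0.40336226 -0.28912701  0.018     ]
gear top 407.0 295.90625 8.15539264678955 [ 0.40171378 -0.28731754  0.018     ]
```

View pics/w1c.png

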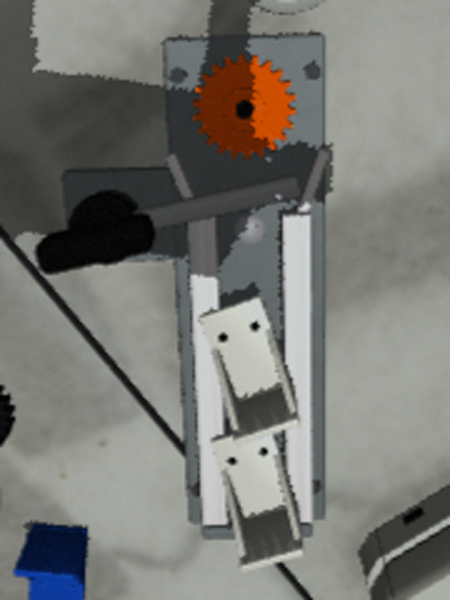

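```bash
cat >> h.py <<'E'
W1={'fx': 334.3118455310522, 'fy': 334.3118455310522, 'cx': 315.7944799046289, 'cy': 236.339156871228, 'eye': np.array([ 0.36951005, -0.26634347,  0.39018821]), 'orientation': np.array([0.13252378, 0.88132319, 0.44855695, 0.0671085 ])}
E
python3 - <<'E'
from h import *
P=lambda a,b,z: ray(W1,220+a/2.5,130+b/2.5,z)
fl,fr,br=P(163,38,.01),P(325,33,.01),P(323,520,.01)
print("corners",fl.round(4),fr.round(4),br.round(4),"w",np.linalg.norm(fl-fr),"L",np.linalg.norm(fr-br))
ang=lambda d:np.degrees(np.arctan2(d[1],d[0]))
print("yaw x from front",ang(fr-fl),"from side",ang(fr-br)-90)
lr,lb=P(310,211,.024),P(312,521,.024); print("lip outer right",lr.round(4),lb.round(4),np.linalg.norm(lr-lb),ang(lr-lb)-90)
ll=P(203,527,.024);print("lip width back",np.linalg.norm(ll-lb))
yaw=np.radians(ang(fr-fl)); 
for yaw in (yaw,np.radians(ang(fr-br)-90)):
    X=np.array([np.cos(yaw),np.sin(yaw),0]);Y=np.array([-X[1],X[0],0])
    O=(fl+fr)/2-.116*Y; print("origin",O, "lip r in rail",[(round((q-O)@X,4),round((q-O)@Y,4)) for q in (lr,lb,ll,br)])
    for n,a in dict(b1f1=(200,318,.028),b1f2=(262,298,.028),b1u1=(228,437,.064),b1u2=(298,422,.064),b2f1=(212,440,.028),b2f2=(275,430,.028),b2u1=(241,570,.064),b2u2=(302,553,.064),tip=(299,188,.036),k=(110,232,.067),kend=(42,258,.067),hole1=(223,337,.028),hole2=(255,326,.028),h21=(232,461,.028),h22=(264,451,.028)).items():
        q=P(*a)
        print(n,q.round(4),"rail",round((q-O)@X,4),round((q-O)@Y,4))
E
```

```text
corners [ 0.3595 -0.3009  0.01  ] [ 0.3996 -0.2422  0.01  ] [ 0.6025 -0.382   0.01  ] w 0.07110164946158679 L 0.24642672803948593
yaw x from front 55.649388296573825 from side 55.42097498604619
lip outer right [ 0.4582 -0.292   0.024 ] [ 0.5911 -0.3826  0.024 ] 0.16087152340689484 55.723259709133146
lip width back 0.055292252897317005
origin [ 0.47529    -0.33695769  0.01      ] lip r in rail [(np.float64(0.0275), np.float64(0.0395)), (np.float64(0.0277), np.float64(-0.1214)), (np.float64(-0.0276), np.float64(-0.1232)), (np.float64(0.0346), np.float64(-0.1304))]
b1f1 [ 0.469  -0.3616  0.028 ] rail -0.0239 -0.0088
b1f2 [ 0.4779 -0.3328  0.028 ] rail 0.0049 0.0002
b1u1 [ 0.5106 -0.3755  0.064 ] rail -0.0119 -0.0509
b1u2 [ 0.5226 -0.3467  0.064 ] rail 0.0187 -0.0445
b2f1 [ 0.5229 -0.3948  0.028 ] rail -0.0209 -0.0719
b2f2 [ 0.5364 -0.367   0.028 ] rail 0.0097 -0.0674
b2u1 [ 0.5691 -0.411   0.064 ] rail -0.0082 -0.1193
b2u2 [ 0.5781 -0.3832  0.064 ] rail 0.0199 -0.1109
tip [ 0.4441 -0.2892  0.036 ] rail 0.0218 0.0527
k [ 0.4078 -0.3585  0.067 ] rail -0.0558 0.0436
kend [ 0.4001 -0.3874  
[... 528 characters left out ...]
779 -0.3328  0.028 ] rail 0.0054 0.0002
b1u1 [ 0.5106 -0.3755  0.064 ] rail -0.0112 -0.0509
b1u2 [ 0.5226 -0.3467  0.064 ] rail 0.0193 -0.0444
b2f1 [ 0.5229 -0.3948  0.028 ] rail -0.0201 -0.072
b2f2 [ 0.5364 -0.367   0.028 ] rail 0.0105 -0.0674
b2u1 [ 0.5691 -0.411   0.064 ] rail -0.0073 -0.1193
b2u2 [ 0.5781 -0.3832  0.064 ] rail 0.0208 -0.1109
tip [ 0.4441 -0.2892  0.036 ] rail 0.0221 0.0528
k [ 0.4078 -0.3585  0.067 ] rail -0.0555 0.0433
kend [ 0.4001 -0.3874  0.067 ] rail -0.0838 0.0332
hole1 [ 0.4829 -0.3586  0.028 ] rail -0.0131 -0.0186
hole2 [ 0.4872 -0.3434  0.028 ] rail 0.0019 -0.0135
h21 [ 0.5378 -0.3937  0.028 ] rail -0.0107 -0.0837
h22 [ 0.5426 -0.3779  0.028 ] rail 0.005 -0.0786
```

Every size agrees with the spec: plate 71×246 mm, lips 55 mm, mouth at y≈39. The rail origin is ≈(0.475,−0.337) with yaw 55.6°. Gear first: approach it.

```bash
python3 -c "
from h import *
delta([.4025,-.2882,.04],np.radians(55.6))"
```

```text
shift mm [ 33.9   0.9 208.5] turn [ 0.05 -0.15 -1.6 ] q6 -1.7 t 2.15
```

Request:
{"name": "servo_tool", "arguments": {"series": ".034 .001 .05 0 0 -1.6 .35;.034 .001 .1 0 0 -1.6 .35;.034 .001 .15 0 0 -1.6 .35;.034 .001 .195 0 0 -1.6 .35;.034 .001 .208 0 0 -1.6 .35", "squeeze": 40}}

```text
clock: 2.65
position: [0.4001, -0.2845, 0.0378]
ee_rot: [-0.004, 0.295, 0.956, 0.002]
contact_force: [-0.7, -0.1, 0.5]
width: 0.0555
gripper_force: 0.0
```

Request:
{"name": "servo_tool", "arguments": {"series": "0 0 .012 0 0 0 .35;0 0 .021 0 0 0 .35;0 0 .025 0 0 0 .35;0 0 .028 0 0 0 .35;0 0 .028 0 0 0 .35"}}

```text
clock: 3.15
position: [0.4037, -0.289, 0.0137]
ee_rot: [0.0, 0.295, 0.955, -0.0]
contact_force: [0.1, 0.1, -0.1]
width: 0.0558
gripper_force: 0.0
```

```bash
python3 -c "
from h import *
delta([.4025,-.2882,.01],np.radians(55.6));print(manip.get_state()['width'])
i,c=snap('wrist','w2');print(c)"
```

```text
shift mm [1.4 0.  3.7] turn [-0.    0.04  0.04] q6 -1.73 t 3.15
0.05578756541188948
{'fx': 334.3118455310522, 'fy': 334.3118455310522, 'cx': 315.7944799046289, 'cy': 236.339156871228, 'eye': array([ 0.34153129, -0.24637781,  0.15551968]), 'orientation': array([0.13326208, 0.87424971, 0.46161992, 0.06953924])}
```

View pics/w2.png

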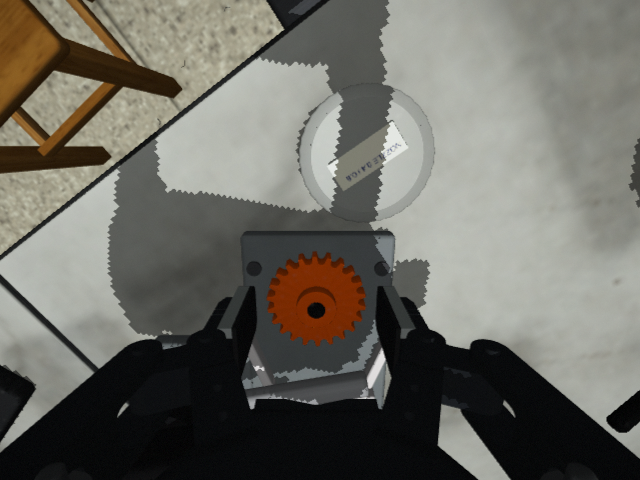

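The gear lies between the open pads, hub hole at (316,310) and outline centre at about (316,298). I'll refine its position from this close view.

```bash
python3 - <<'E'
from h import *
c=eyes.camera_info('wrist');i=cv2.imread("pics/w2.png"); h=cv2.cvtColor(i,cv2.COLOR_BGR2HSV)
m=cv2.inRange(h,(3,140,60),(15,255,255)); m[:240]=0;m[360:]=0;m[:,:255]=0;m[:,375:]=0
ct=max(cv2.findContours(m,0,2)[0],key=cv2.contourArea);(u,v),r=cv2.minEnclosingCircle(ct);p=ray(c,u,v,.018);print(u,v,r,p, "hub",ray(c,316,310,.024), "TCPpx",proj(c,manip.get_state()['position']),r/c['fx']*.15)
delta([p[0],p[1],.01],np.radians(55.6))
E
```

```text
315.7984313964844 300.2171630859375 49.81342697143555 [ 0.40223084 -0.28822815  0.018     ] hub [ 0.40362209 -0.28906003  0.024     ] TCPpx [315.83558953 299.48415439] 0.022350431627231413
shift mm [ 1.8 -0.   3.8] turn [-0.    0.06  0.03] q6 -1.73 t 3.2
```

Request:
{"name": "servo_tool", "arguments": {"series": ".001 0 .002 0 0 0 .35;.001 0 .004 0 0 0 .35;.001 0 .004 0 0 0 .42;.001 0 .004 0 0 0 .6;.001 0 .004 0 0 0 .6", "squeeze": 40}}

```text
clock: 3.7
position: [0.4025, -0.2886, 0.0097]
ee_rot: [-0.0, 0.296, 0.955, 0.0]
contact_force: [-0.5, 0.3, 4.3]
width: 0.0441
gripper_force: 40.1
```

Request:
{"name": "servo_tool", "arguments": {"series": "0 0 0 0 0 0 .7;0 0 0 0 0 0 .7;0 0 0 0 0 0 .7;0 0 -.03 0 0 0 .7;0 0 -.06 0 0 0 .7"}}

```text
clock: 4.2
position: [0.402, -0.288, 0.069]
ee_rot: [-0.001, 0.296, 0.955, 0.001]
contact_force: [0.9, 0.2, 0.2]
width: 0.0436
gripper_force: 40.8
```

Request:
{"name": "servo_tool", "arguments": {"series": ".01 .02 -.05 0 0 0 .7;.03 .05 -.09 0 0 0 .7;.057 .095 -.1 0 0 0 .7;.085 .14 -.1 0 0 0 .7;.111 .181 -.1 0 0 0 .7"}}

```text
clock: 4.7
position: [0.4132, -0.0866, 0.1701]
ee_rot: [0.001, 0.296, 0.955, 0.0]
contact_force: [1.5, -0.6, -0.1]
width: 0.0437
gripper_force: 40.9
```

Request:
{"name": "servo_tool", "arguments": {"series": ".12 .2 0 0 0 0 .7;.12 .2 0 0 0 0 .7;.12 .2 0 0 0 0 .7;.12 .2 0 0 0 0 .7;.12 .2 0 0 0 0 .7"}}

```text
clock: 5.2
position: [0.4264, 0.1479, 0.1691]
ee_rot: [0.0, 0.295, 0.956, 0.001]
contact_force: [0.5, -0.3, -1.0]
width: 0.0434
gripper_force: 40.9
```

Request:
{"name": "servo_tool", "arguments": {"series": ".05 .1 0 0 0 0 .7;.05 .1 0 0 0 0 .7;.05 .1 0 0 0 0 .7;.05 .1 0 0 0 0 .7;.05 .1 0 0 0 0 .7"}}

```text
clock: 5.7
position: [0.4413, 0.2546, 0.1687]
ee_rot: [-0.0, 0.295, 0.955, -0.001]
contact_force: [0.5, -0.2, 0.5]
width: 0.0435
gripper_force: 40.9
```

```bash
python3 -c "
from h import *
delta([.449,.384,.16],np.radians(55.6))
i,c=snap('wrist','w3');print(c)
print(manip.get_state()['width'])"
```

```text
shift mm [ 66.7 111.2   8.5] turn [-0.12 -0.01  0.05] q6 -0.58 t 5.7
{'fx': 334.3118455310522, 'fy': 334.3118455310522, 'cx': 315.7944799046289, 'cy': 236.339156871228, 'eye': array([0.3794173 , 0.29737534, 0.31059048]), 'orientation': array([0.13331354, 0.87424439, 0.46178259, 0.06841841])}
0.04353844659155505
```

View pics/w3.png

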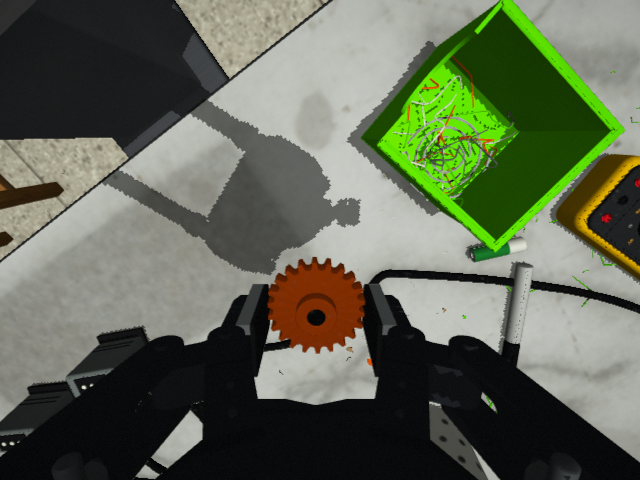

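The gear is held at (316,305). The bin rim corners are at (622,130), (493,248), (362,138) and (503,0).

```bash
python3 - <<'E'
from h import *
c=eyes.camera_info('wrist')
p=[ray(c,u,v,.1) for u,v in((622,130),(493,248),(362,138),(503,0))]
for k in range(4): print(p[k].round(3), np.linalg.norm(p[k]-p[k-1]).round(3))
print((p[0]+p[2])/2,(p[1]+p[3])/2, (p[1]-p[0])/.1)
delta([*np.mean(p,0)[:2],.16],np.radians(55.6))
E
```

```text
[0.482 0.449 0.1  ] 0.106
[0.506 0.352 0.1  ] 0.099
[0.397 0.318 0.1  ] 0.114
[0.38  0.419 0.1  ] 0.102
[0.43951438 0.38314723 0.1       ] [0.44310257 0.38543713 0.1       ] [ 0.24825781 -0.9628808   0.        ]
shift mm [ 73.6 107.4   8.7] turn [-0.1  -0.01 -0.02] q6 -0.58 t 5.75
```

Request:
{"name": "servo_tool", "arguments": {"series": ".026 .036 0 0 0 0 .7;.05 .07 0 0 0 0 .7;.073 .107 .02 0 0 0 .7;.073 .107 .05 0 0 0 .7;.073 .107 .08 0 0 0 .7"}}

```text
clock: 6.25
position: [0.4427, 0.3846, 0.0888]
ee_rot: [0.001, 0.296, 0.955, 0.0]
contact_force: [-0.6, -0.5, -1.0]
width: 0.0436
gripper_force: 41.0
```

Request:
{"name": "servo_tool", "arguments": {"series": "0 0 0 0 0 0 .7;0 0 0 0 0 0 .3;0 0 0 0 0 0 .3;0 0 0 0 0 0 .3;0 0 -.03 0 0 0 .3"}}

```text
clock: 6.75
position: [0.4403, 0.3835, 0.1176]
ee_rot: [-0.002, 0.296, 0.955, -0.002]
contact_force: [0.4, 0.3, 0.2]
width: 0.0597
gripper_force: 0.0
```

Request:
{"name": "servo_tool", "arguments": {"series": "0 0 -.05 0 0 0 .3;0 0 -.06 0 0 0 .3;-.024 -.04 -.06 0 0 0 .3;-.05 -.08 -.06 0 0 0 .3;-.075 -.12 -.06 0 0 0 .3"}}

```text
clock: 7.25
position: [0.4363, 0.2425, 0.1804]
ee_rot: [0.001, 0.295, 0.956, 0.001]
contact_force: [0.4, -0.1, 0.2]
width: 0.0597
gripper_force: 0.0
```

```bash
python3 - <<'E'
from h import *
i,c=snap('wrist'); h=cv2.cvtColor(i,cv2.COLOR_RGB2HSV)
m=cv2.inRange(h,(3,140,60),(15,255,255)); m[300:]=0
for ct in cv2.findContours(m,0,2)[0]:
    if cv2.contourArea(ct)>200:
        (u,v),r=cv2.minEnclosingCircle(ct); print(u,v,r,ray(c,u,v,.01))
O=np.array([.475,-.3371,0]);X=np.array([np.cos(np.radians(55.6)),np.sin(np.radians(55.6)),0]);Y=np.array([-X[1],X[0],0])
# bracket1 grip: foot-front mid + 40mm along bracket y ; from upright mid back 8mm
for nm,f,u,a in(("b1",(-.0095,-.0045),(.0036,-.0477),17),("b2",(-.0053,-.0697),(.0063,-.115),15.5)):
    d=np.array([np.sin(np.radians(a)),-np.cos(np.radians(a))]); f=np.array(f);u=np.array(u)
    ctr=((f+25*d/1e3)+(u-25*d/1e3))/2; g=ctr+.015*d; w=O+g[0]*X+g[1]*Y
    print(nm,"centre",ctr,"grip",w, "yaw",55.6+a)
    delta([w[0],w[1],.16],np.radians(55.6+a))
E
```

```text
450.0769348144531 134.92308044433594 27.6950740814209 [0.44377971 0.38283826 0.01      ]
b1 centre [-0.00295 -0.0261 ] grip [ 0.50918241 -0.35876534  0.        ] yaw 72.6
shift mm [-397.4 -447.5   24.5] turn [ -0.39   0.19 -17.05] q6 -0.61 t 7.3
b2 centre [ 0.0005  -0.09235] grip [ 0.565673   -0.39372091  0.        ] yaw 71.1
shift mm [-463.8 -444.4   24.8] turn [ -0.38   0.19 -15.55] q6 -0.61 t 7.3
```

The gear is in the bin at (0.444,0.383). Bracket 1 next.

Request:
{"name": "servo_tool", "arguments": {"series": "-.14 -.158 0 0 0 0 .3;-.14 -.158 0 0 0 0 .3;-.14 -.158 0 0 0 0 .3;-.14 -.158 0 0 0 0 .3;-.14 -.158 0 0 0 0 .3"}}

```text
clock: 7.8
position: [0.4636, 0.0299, 0.1803]
ee_rot: [0.002, 0.298, 0.955, -0.001]
contact_force: [0.4, 0.2, 0.8]
width: 0.0598
gripper_force: 0.0
```

Request:
{"name": "servo_tool", "arguments": {"series": "-.14 -.158 0 0 0 0 .3;-.14 -.158 0 0 0 0 .3;-.14 -.158 0 0 0 0 .3;-.14 -.158 0 0 0 0 .3;-.14 -.158 0 0 0 0 .3"}}

```text
clock: 8.3
position: [0.4904, -0.1798, 0.18]
ee_rot: [0.002, 0.297, 0.955, -0.001]
contact_force: [0.0, 0.6, 0.3]
width: 0.0596
gripper_force: 0.0
```

Request:
{"name": "servo_tool", "arguments": {"series": "-.1 -.115 0 0 0 -17 .3;-.1 -.115 0 0 0 -17 .3;-.117 -.131 .02 0 0 -17 .3;-.117 -.131 .05 0 0 -17 .3;-.117 -.131 .05 0 0 -17 .3"}}

```text
clock: 8.8
position: [0.5101, -0.3505, 0.1247]
ee_rot: [-0.003, 0.153, 0.988, 0.002]
contact_force: [-0.5, 1.0, -0.7]
width: 0.0596
gripper_force: 0.0
```

```bash
python3 -c "
from h import *
delta([.5092,-.3588,.03],np.radians(72.6))
i,c=snap('wrist','w4');print(c)"
```

```text
shift mm [-2.2 -8.4 94.6] turn [ 0.13 -0.35 -0.15] q6 -1.98 t 8.8
{'fx': 334.3118455310522, 'fy': 334.3118455310522, 'cx': 315.7944799046289, 'cy': 236.339156871228, 'eye': array([ 0.43919944, -0.32828197,  0.26700622]), 'orientation': array([0.11821594, 0.79793011, 0.58462406, 0.08687482])}
```

View pics/w4.png

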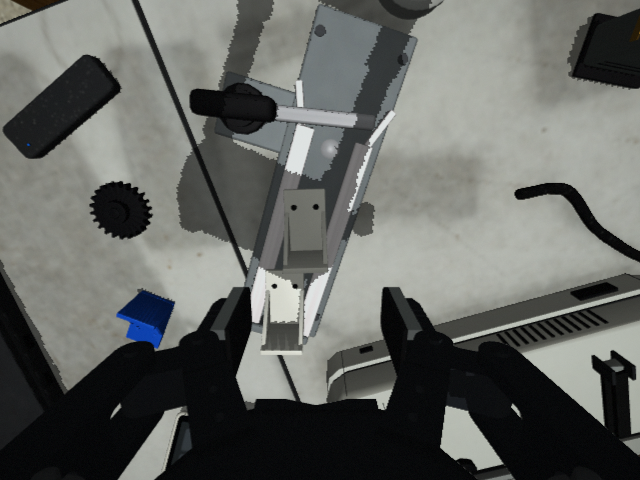

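This view shows bracket 1 square to the gripper: foot front edge (285–326,190), upright top (287–329,266). Bracket 2's uprights are at (262–303,350). The knob wing runs (192,102)–(277,107).

```bash
python3 - <<'E'
from h import *
c=eyes.camera_info('wrist')
c={**c,'eye': np.array([ 0.43919944, -0.32828197,  0.26700622]), 'orientation': np.array([0.11821594, 0.79793011, 0.58462406, 0.08687482])}
f=ray(c,305.5,190,.028);u=ray(c,308,266.5,.064);L=ray(c,287,267,.064);Rr=ray(c,329,266,.064)
print(f,u,np.linalg.norm((f-u)[:2]),np.linalg.norm(L-Rr),np.degrees(np.arctan2(*(Rr-L)[[1,0]])))
d=(u-f)[:2]/np.linalg.norm((u-f)[:2]); print(np.degrees(np.arctan2(d[1],d[0])))
w=u[:2]-.009*d; print(w); delta([*w,.03],np.radians(72.6))
f=ray(c,284,272,.028);u=ray(c,282,353,.064);print("b2",f,u,u[:2]-.009*(u-f)[:2]/.05)
O=np.array([.475,-.3371,0]);X=np.array([np.cos(np.radians(55.6)),np.sin(np.radians(55.6)),0]);Y=np.array([-X[1],X[0],0])
for n,p in dict(k=(234,104,.067),ka=(192,102,.067),kb=(277,107,.067),tip=(374,120,.036)).items():
    q=ray(c,*p);print(n,q.round(4),((q-O)@X).round(4),((q-O)@Y).round(4))
E
```

```text
[ 0.47302067 -0.34660614  0.028     ] [ 0.51600582 -0.35779898  0.064     ] 0.044418498953161197 0.02741386576373404 73.91764625240215
-14.595066831007719
[ 0.50729624 -0.35553111]
shift mm [ 0.5 -7.8 96.6] turn [ 0.18 -0.28 -0.09] q6 -1.98 t 8.85
b2 [ 0.52838061 -0.38210363  0.028     ] [ 0.57319109 -0.39568829  0.064     ] [ 0.56512521 -0.39324305]
k [ 0.4097 -0.3668  0.067 ] -0.0614 0.0371
ka [ 0.4017 -0.3887  0.067 ] -0.084 0.0313
kb [ 0.4184 -0.3444  0.067 ] -0.038 0.0426
tip [ 0.4418 -0.2891  0.036 ] 0.0208 0.0545
```

Request:
{"name": "servo_tool", "arguments": {"series": "0 -.008 .03 0 0 0 .3;0 -.008 .06 0 0 0 .3;0 -.008 .08 0 0 0 .3;0 -.008 .094 0 0 0 .3;0 -.008 .094 0 0 0 .5"}}

```text
clock: 9.35
position: [0.5088, -0.3547, 0.0345]
ee_rot: [-0.001, 0.15, 0.989, 0.001]
contact_force: [0.2, 0.9, -0.1]
width: 0.0464
gripper_force: 0.0
```

Request:
{"name": "servo_tool", "arguments": {"series": "0 0 0 0 0 0 .8;0 0 0 0 0 0 .8;0 0 0 0 0 0 .8;0 0 0 0 0 0 .8;0 0 -.01 0 0 0 .8"}}

```text
clock: 9.85
position: [0.5084, -0.3565, 0.0449]
ee_rot: [-0.001, 0.151, 0.989, 0.0]
contact_force: [-0.1, -0.6, -0.1]
width: 0.0294
gripper_force: 40.5
```

Request:
{"name": "servo_tool", "arguments": {"series": "0 0 -.04 0 0 0 .8;0 0 -.08 0 0 0 .8;0 0 -.12 0 0 0 .8;0 0 -.14 0 0 0 .8;0 0 -.14 0 0 0 .8"}}

```text
clock: 10.35
position: [0.5105, -0.3585, 0.1897]
ee_rot: [0.003, 0.151, 0.989, -0.002]
contact_force: [-0.3, 0.1, -0.0]
width: 0.0291
gripper_force: 40.5
```

```bash
python3 -c "
from h import *
i,c=snap('wrist','w5');
delta([.425,.405,.18],np.radians(72.6))"
```

```text
shift mm [308.4 702.5   5. ] turn [-0.09  0.18  0.01] q6 -1.99 t 10.4
```

View pics/w5.png

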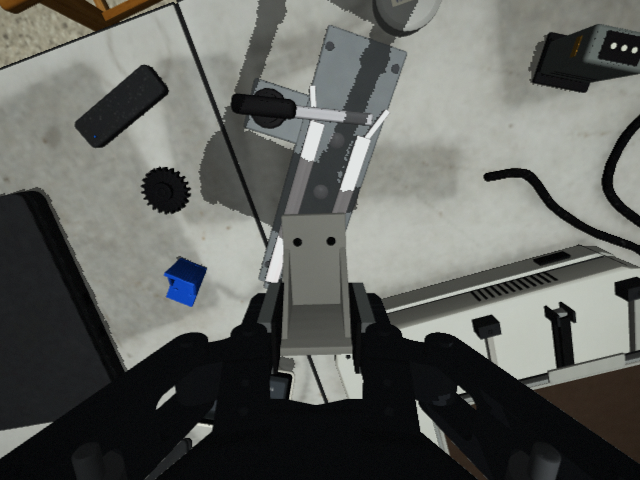

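Bracket 1 is held squarely, (285–348, 215–352). Carry it to the bin.

Request:
{"name": "servo_tool", "arguments": {"series": ".1 .225 0 0 0 0 .8;.1 .225 0 0 0 0 .8;.1 .225 0 0 0 0 .8;.1 .225 0 0 0 0 .8;.1 .225 0 0 0 0 .8"}}

```text
clock: 10.9
position: [0.4786, -0.1099, 0.1832]
ee_rot: [-0.002, 0.151, 0.988, 0.001]
contact_force: [1.0, 0.4, -0.2]
width: 0.0296
gripper_force: 25.6
```

Request:
{"name": "servo_tool", "arguments": {"series": ".1 .225 0 0 0 0 .8;.1 .225 0 0 0 0 .8;.1 .225 0 0 0 0 .8;.1 .225 0 0 0 0 .8;.1 .225 0 0 0 0 .8"}}

```text
clock: 11.4
position: [0.4505, 0.134, 0.1834]
ee_rot: [-0.002, 0.151, 0.989, -0.001]
contact_force: [0.8, -0.5, -1.2]
width: 0.0294
gripper_force: 44.7
```

Request:
{"name": "servo_tool", "arguments": {"series": ".05 .15 0 0 0 -20 .8;.05 .15 0 0 0 -20 .8;.05 .15 0 0 0 -20 .8;.05 .15 0 0 0 -20 .8;.05 .15 0 0 0 -20 .8"}}

```text
clock: 11.9
position: [0.4483, 0.2911, 0.1832]
ee_rot: [-0.002, -0.024, 1.0, -0.001]
contact_force: [0.2, -1.2, -0.6]
width: 0.0293
gripper_force: 44.8
```

```bash
python3 -c "
from h import *
print(manip.get_state()['width'])
delta([.467,.390,.17],np.radians(92.6))"
```

```text
0.029285961571627803
shift mm [-23.5  97.9  12.9] turn [-0.1  -0.2   0.19] q6 -1.17 t 11.9
```

Request:
{"name": "servo_tool", "arguments": {"series": "-.012 .05 0 0 0 0 .8;-.023 .098 0 0 0 0 .8;-.023 .098 0 0 0 0 .8;-.023 .098 .045 0 0 0 .8;-.023 .098 .08 0 0 0 .8"}}

```text
clock: 12.4
position: [0.468, 0.3869, 0.1035]
ee_rot: [-0.0, -0.022, 1.0, -0.001]
contact_force: [-0.2, 0.0, -0.6]
width: 0.0291
gripper_force: 44.8
```

Request:
{"name": "servo_tool", "arguments": {"series": "0 0 .02 0 0 0 .8;0 0 .036 0 0 0 .8;0 0 .036 0 0 0 .52;0 0 .036 0 0 0 .52;0 0 .036 0 0 0 .52"}}

```text
clock: 12.9
position: [0.4691, 0.3887, 0.0703]
ee_rot: [0.001, -0.022, 1.0, 0.0]
contact_force: [-0.0, -0.5, -0.5]
width: 0.041
gripper_force: 0.0
```

Request:
{"name": "servo_tool", "arguments": {"series": "0 0 -.02 0 0 0 .52;0 0 -.06 0 0 0 .52;0 0 -.1 0 0 0 .52;0 -.04 -.11 0 0 0 .4;0 -.08 -.11 0 0 0 .3"}}

```text
clock: 13.4
position: [0.4738, 0.3099, 0.1835]
ee_rot: [0.004, -0.024, 1.0, 0.002]
contact_force: [1.0, -1.3, -0.5]
width: 0.0596
gripper_force: 0.0
```

```bash
python3 -c "
from h import *
delta([.5651,-.3935,.13],np.radians(71.1))
snap('wrist','w6')"
```

```text
shift mm [ -56.9 -707.2   51.7] turn [ 0.27  0.43 21.66] q6 -1.16 t 13.4
```

View pics/w6.png

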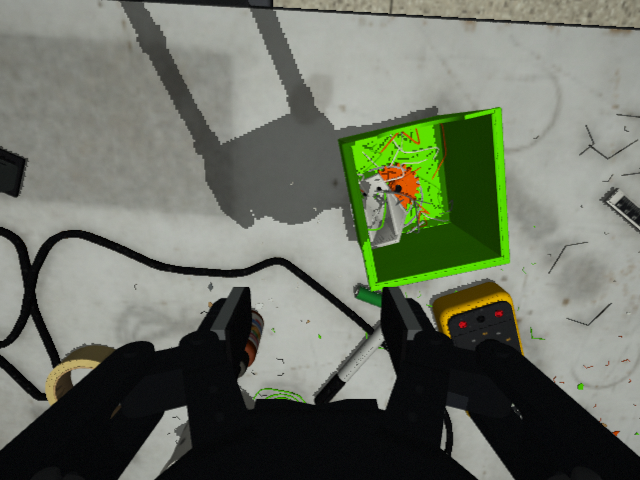

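Bracket 1 and the gear are both inside the bin. Bracket 2 next.

Request:
{"name": "servo_tool", "arguments": {"series": "-.02 -.24 0 0 0 0 .3;-.02 -.24 0 0 0 0 .3;-.02 -.24 0 0 0 0 .3;-.02 -.24 0 0 0 0 .3;-.02 -.24 0 0 0 0 .3"}}

```text
clock: 13.95
position: [0.5031, 0.0679, 0.1805]
ee_rot: [0.001, -0.022, 1.0, -0.0]
contact_force: [0.6, 1.0, 0.6]
width: 0.06
gripper_force: 0.0
```

Request:
{"name": "servo_tool", "arguments": {"series": "-.02 -.24 0 0 0 0 .3;-.02 -.24 0 0 0 0 .3;-.02 -.24 0 0 0 0 .3;-.02 -.24 0 0 0 0 .3;-.02 -.24 0 0 0 0 .3"}}

```text
clock: 14.45
position: [0.534, -0.1714, 0.1805]
ee_rot: [0.001, -0.022, 1.0, -0.001]
contact_force: [-0.2, 1.0, -0.7]
width: 0.0594
gripper_force: 0.0
```

Request:
{"name": "servo_tool", "arguments": {"series": "-.017 -.227 .05 0 0 21.7 .3;-.017 -.227 .05 0 0 21.7 .3;-.017 -.227 .05 0 0 21.7 .3;-.017 -.227 .05 0 0 21.7 .3;-.017 -.227 .05 0 0 21.7 .3"}}

```text
clock: 14.95
position: [0.561, -0.3983, 0.1294]
ee_rot: [0.001, 0.167, 0.986, -0.001]
contact_force: [0.5, 1.0, 0.2]
width: 0.0601
gripper_force: 0.0
```

```bash
python3 -c "
from h import *
delta([.5651,-.3935,.03],np.radians(71.1))
i,c=snap('wrist','w7');print(c)"
```

```text
shift mm [-2.2  6.  99.4] turn [-0.1  0.1 -0.3] q6 -1.95 t 14.95
{'fx': 334.3118455310522, 'fy': 334.3118455310522, 'cx': 315.7944799046289, 'cy': 236.339156871228, 'eye': array([ 0.48982997, -0.37309237,  0.27111361]), 'orientation': array([0.12370033, 0.80562161, 0.57297408, 0.08586467])}
```

View pics/w7.png

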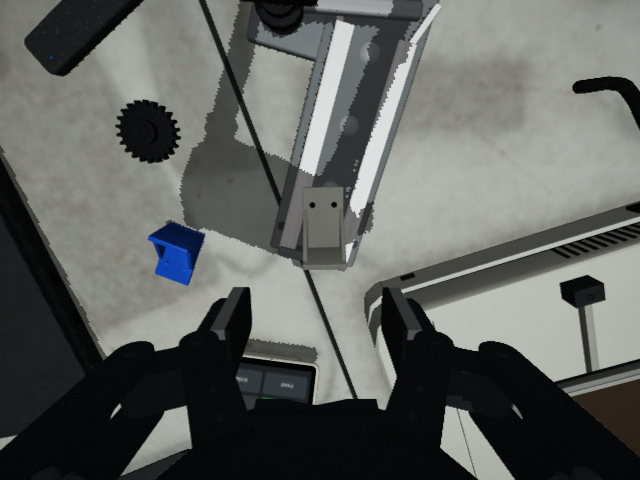

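Bracket 2 stands at the far end: foot front (303–344,187), upright top (304–347,268).

```bash
python3 - <<'E'
from h import *
c=eyes.camera_info('wrist')
f=ray(c,323.5,187,.028);u=ray(c,325.5,269,.064)
d=(u-f)[:2]/np.linalg.norm((u-f)[:2]); print(f,u,np.linalg.norm((f-u)[:2]),np.degrees(np.arctan2(d[1],d[0]))+90)
w=u[:2]-.009*d; print(w); delta([*w,.032],np.radians(71.1))
E
```

```text
[ 0.52746302 -0.38634555  0.028     ] [ 0.57397135 -0.40142316  0.064     ] 0.04889129572678232 72.0377445506447
[ 0.56541001 -0.39864765]
shift mm [-2.2  6.2 95.9] turn [-0.32  0.19 -0.41] q6 -1.95 t 15.0
```

```bash
python3 - <<'E'
from h import *
c=eyes.camera_info('wrist'); print(c['eye'])
c={**c,'eye':np.array([ 0.48982997, -0.37309237,  0.27111361]), 'orientation':np.array([0.12370033, 0.80562161, 0.57297408, 0.08586467])}
f=ray(c,323.5,187,.028);u=ray(c,325.5,269,.064)
d=(u-f)[:2]/np.linalg.norm((u-f)[:2]); w=u[:2]-.009*d; print(u,w); delta([*w,.032],np.radians(71.1)); print(manip.get_state()['position'])
E
```

```text
[ 0.49004306 -0.37727971  0.26956309]
[ 0.57435256 -0.39637433  0.064     ] [ 0.56579387 -0.39359064]
shift mm [-0.9 11.1 95.9] turn [-0.32  0.19 -0.41] q6 -1.95 t 15.0
[ 0.56117655 -0.40319103  0.12794297]
```

Request:
{"name": "servo_tool", "arguments": {"series": "-.001 .011 .03 0 0 -.5 .3;-.001 .011 .06 0 0 -.5 .3;-.001 .011 .08 0 0 -.5 .3;-.001 .011 .096 0 0 -.5 .3;-.001 .011 .096 0 0 -.5 .5"}}

```text
clock: 15.5
position: [0.5643, -0.383, 0.0315]
ee_rot: [-0.002, 0.161, 0.987, 0.001]
contact_force: [-1.3, 0.1, -1.1]
width: 0.0465
gripper_force: 0.2
```

Request:
{"name": "servo_tool", "arguments": {"series": "0 0 0 0 0 0 .8;0 0 0 0 0 0 .8;0 0 0 0 0 0 .8;0 0 0 0 0 0 .8;0 0 -.01 0 0 0 .8"}}

```text
clock: 16.0
position: [0.565, -0.3836, 0.0428]
ee_rot: [-0.001, 0.161, 0.987, 0.001]
contact_force: [0.5, -0.8, -1.7]
width: 0.0291
gripper_force: 42.3
```

Request:
{"name": "servo_tool", "arguments": {"series": "0 0 -.04 0 0 0 .8;0 0 -.08 0 0 0 .8;0 0 -.12 0 0 0 .8;0 0 -.14 0 0 0 .8;0 0 -.14 0 0 0 .8"}}

```text
clock: 16.5
position: [0.5675, -0.3857, 0.1885]
ee_rot: [0.004, 0.161, 0.987, -0.002]
contact_force: [-0.7, -0.7, -0.4]
width: 0.0292
gripper_force: 42.3
```

```bash
python3 -c "
from h import *
i,c=snap('wrist','w8');
delta([.436,.383,.17],np.radians(71.6))"
```

```text
shift mm [368.2 686.2  13.1] turn [-0.09  0.23 -0.18] q6 -1.94 t 16.55
```

Request:
{"name": "servo_tool", "arguments": {"series": ".117 .22 0 0 0 0 .8;.117 .22 0 0 0 0 .8;.117 .22 0 0 0 0 .8;.117 .22 0 0 0 0 .8;.117 .22 0 0 0 0 .8"}}

```text
clock: 17.05
position: [0.5228, -0.136, 0.1812]
ee_rot: [-0.002, 0.162, 0.987, 0.001]
contact_force: [0.6, 0.2, 0.2]
width: 0.0288
gripper_force: 42.3
```

Request:
{"name": "servo_tool", "arguments": {"series": ".117 .22 0 0 0 0 .8;.117 .22 0 0 0 0 .8;.117 .22 0 0 0 0 .8;.117 .22 0 0 0 0 .8;.117 .22 0 0 0 0 .8"}}

```text
clock: 17.55
position: [0.4819, 0.1092, 0.1815]
ee_rot: [-0.002, 0.162, 0.987, -0.0]
contact_force: [1.2, -0.0, -0.4]
width: 0.029
gripper_force: 42.3
```

Request:
{"name": "servo_tool", "arguments": {"series": ".134 .246 0 0 0 -20 .8;.134 .246 0 0 0 -20 .8;.134 .246 0 0 0 -20 .8;.134 .246 0 0 0 -20 .8;.134 .246 0 0 0 -20 .8"}}

```text
clock: 18.05
position: [0.4388, 0.3549, 0.1813]
ee_rot: [-0.001, -0.013, 1.0, -0.001]
contact_force: [0.8, -0.6, -0.4]
width: 0.0289
gripper_force: 42.3
```

Request:
{"name": "servo_tool", "arguments": {"series": "0 0 0 0 0 0 .8;0 0 0 0 0 0 .8;0 0 0 0 0 0 .8"}}

```text
clock: 18.35
position: [0.4399, 0.3523, 0.1819]
ee_rot: [-0.001, -0.012, 1.0, -0.001]
contact_force: [0.7, -0.2, -0.2]
width: 0.0291
gripper_force: 42.3
```

```bash
python3 -c "
from h import *
print(manip.get_state()['width'])
delta([.436,.383,.085],np.radians(91.6))"
```

```text
0.02905804228391291
shift mm [ 3.  31.  96.8] turn [-0.12 -0.14 -0.2 ] q6 -1.04 t 18.35
```

Request:
{"name": "servo_tool", "arguments": {"series": ".003 .031 0 0 0 0 .8;.003 .031 0 0 0 0 .8;.003 .031 .04 0 0 0 .8;.003 .031 .07 0 0 0 .8;.003 .031 .092 0 0 0 .8"}}

```text
clock: 18.85
position: [0.4363, 0.3818, 0.0891]
ee_rot: [-0.001, -0.011, 1.0, -0.001]
contact_force: [-0.0, 0.7, -0.4]
width: 0.0289
gripper_force: 42.3
```

Request:
{"name": "servo_tool", "arguments": {"series": "0 0 0 0 0 0 .8;0 0 0 0 0 0 .52;0 0 0 0 0 0 .52;0 0 0 0 0 0 .52;0 0 -.03 0 0 0 .52"}}

```text
clock: 19.35
position: [0.4349, 0.383, 0.1192]
ee_rot: [-0.003, -0.012, 1.0, -0.002]
contact_force: [0.1, -1.1, 0.1]
width: 0.0411
gripper_force: 0.0
```

Request:
{"name": "servo_tool", "arguments": {"series": "0 0 -.04 0 0 0 .52;0 0 -.07 0 0 0 .52;0 -.04 -.07 0 0 0 .3;0 -.08 -.07 0 0 0 .3;0 -.12 -.07 0 0 0 .3"}}

```text
clock: 19.85
position: [0.4401, 0.2637, 0.1928]
ee_rot: [0.002, -0.013, 1.0, 0.001]
contact_force: [0.7, -1.1, 0.0]
width: 0.0596
gripper_force: 0.0
```

```bash
python3 - <<'E'
from h import *
i,c=snap('wrist','w9')
t,ct=snap('top','top2')
# combined view: bin from wrist, packs from top
a=cv2.resize(i[60:320,280:560],(400,371)); b=cv2.resize(t[250:320,260:460],(800,280),interpolation=cv2.INTER_CUBIC)
o=np.zeros((600,800,3),np.uint8); o[:320,:400]=a[:320]; o[320:,:]=b; cv2.imwrite('pics/c9.png',o[:,:,::-1])
O=np.array([.475,-.3371,0]);X=np.array([np.cos(np.radians(55.6)),np.sin(np.radians(55.6)),0]);Y=np.array([-X[1],X[0],0])
k=O-.064*X+.036*Y; print("pivot",k)
delta([k[0],k[1],.14],np.radians(55.6+13.5+90))
E
```

```text
pivot [ 0.40913803 -0.36956845  0.        ]
shift mm [  44.  -629.4   53.7] turn [ -0.14   0.   -67.88] q6 -1.19 t 19.95
```

View pics/c9.png

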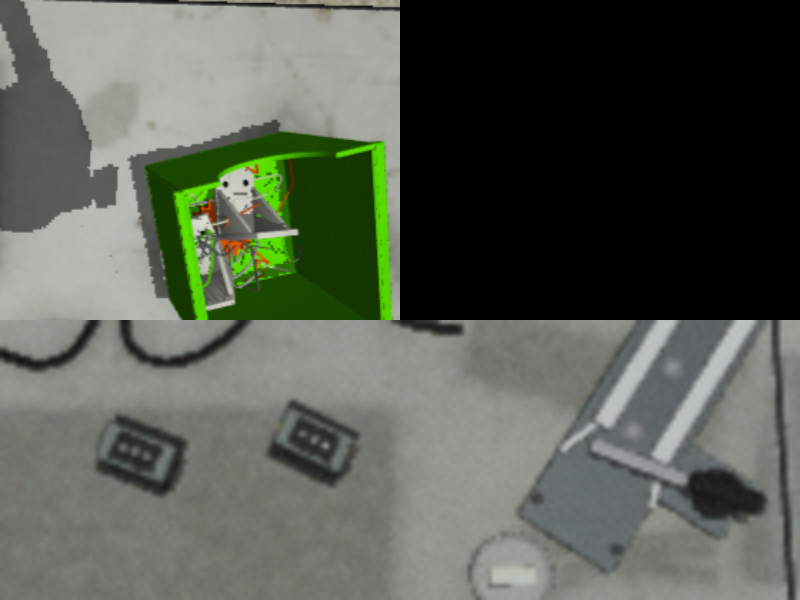

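All three prints are in the bin. The packs are at crop (142,455) and (315,443), undisturbed, and the rail is clear. Next is the knob, with tool yaw −21°.

Request:
{"name": "servo_tool", "arguments": {"series": ".015 -.24 0 0 0 40 .3;.015 -.24 0 0 0 40 .3;.015 -.24 0 0 0 40 .3;.015 -.24 0 0 0 40 .3;.015 -.24 0 0 0 40 .3"}}

```text
clock: 20.45
position: [0.4312, 0.0226, 0.1923]
ee_rot: [0.001, 0.333, 0.943, 0.0]
contact_force: [0.9, 0.2, -0.0]
width: 0.0596
gripper_force: 0.0
```

Request:
{"name": "servo_tool", "arguments": {"series": "-.143 -.193 0 0 0 40 .3;-.143 -.193 0 0 0 40 .3;-.143 -.193 0 0 0 40 .3;-.143 -.193 0 0 0 40 .3;-.143 -.193 0 0 0 40 .3"}}

```text
clock: 20.95
position: [0.423, -0.2185, 0.1924]
ee_rot: [0.002, 0.636, 0.772, 0.0]
contact_force: [1.3, 0.2, -0.3]
width: 0.0596
gripper_force: 0.0
```

Request:
{"name": "servo_tool", "arguments": {"series": "0 0 0 0 0 0 .3;0 0 0 0 0 0 .3;0 0 0 0 0 0 .3"}}

```text
clock: 21.25
position: [0.4224, -0.2147, 0.1915]
ee_rot: [-0.0, 0.633, 0.774, 0.0]
contact_force: [-0.2, 0.1, -1.3]
width: 0.0593
gripper_force: 0.0
```

```bash
python3 -c "
from h import *
print(manip.get_state()['position'])
delta([.4091,-.3696,.12],np.radians(-21))"
```

```text
[ 0.4224359  -0.21465591  0.19146992]
shift mm [-149.2  -44.    71.4] turn [ 3.000e-02 -4.000e-02  3.249e+01] q6 -0.82 t 21.25
```

Request:
{"name": "servo_tool", "arguments": {"series": "-.149 -.044 .05 0 0 32.5 .3;-.149 -.044 .05 0 0 32.5 .3;-.149 -.044 .05 0 0 32.5 .3;-.149 -.044 .05 0 0 32.5 .3;-.149 -.044 .05 0 0 32.5 .3"}}

```text
clock: 21.75
position: [0.4089, -0.3707, 0.1403]
ee_rot: [-0.001, 0.824, 0.566, 0.0]
contact_force: [0.4, -0.3, 0.1]
width: 0.0594
gripper_force: 0.0
```

Request:
{"name": "servo_tool", "arguments": {"series": "0 0 0 0 0 0 .3;0 0 0 0 0 0 .3;0 0 0 0 0 0 .3"}}

```text
clock: 22.05
position: [0.4092, -0.369, 0.1419]
ee_rot: [0.0, 0.824, 0.567, 0.0]
contact_force: [-0.3, -0.7, 0.2]
width: 0.0596
gripper_force: 0.0
```

```bash
python3 - <<'E'
from h import *
i,c=snap('wrist','w10')
delta([.4091,-.3696,.048],np.radians(-21))
O=np.array([.475,-.3371,0]);X=np.array([np.cos(np.radians(55.6)),np.sin(np.radians(55.6)),0]);Y=np.array([-X[1],X[0],0])
print("expected pivot top px",proj(c,[.4091,-.3696,.067]),"tip",proj(c,O-.064*X+.036*Y+.086*(np.cos(.24)*X+np.sin(.24)*Y)+[0,0,.036]), [proj(c,np.array([.4091,-.3696,.067])+s*.024*np.array([np.cos(np.radians(69)),np.sin(np.radians(69)),0])) for s in(-1,1)])
E
```

```text
shift mm [-0.3  0.1 93.9] turn [0.05 0.01 0.07] q6 -0.5 t 22.1
expected pivot top px [315.41140271 248.36994225] tip [314.85535475 117.44580933] [array([315.35653995, 280.37414851]), array([315.46977814, 214.31661144])]
```

View pics/w10.png

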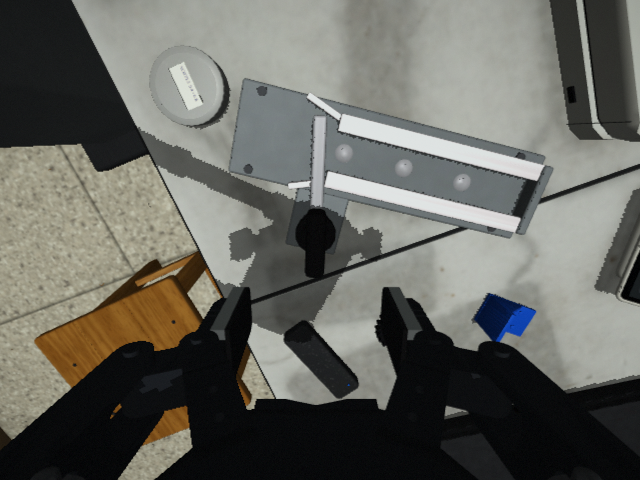

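The view confirms alignment: wing (316, 208–277) centred under the tool, arm tip at (320,117), so lock ≈0.21. Grip it and turn.

Request:
{"name": "servo_tool", "arguments": {"series": "0 0 .03 0 0 0 .5;0 0 .06 0 0 0 .6;0 0 .08 0 0 0 .6;0 0 .094 0 0 0 .6;0 0 .094 0 0 0 .6"}}

```text
clock: 22.6
position: [0.4077, -0.3687, 0.0456]
ee_rot: [-0.002, 0.824, 0.566, -0.0]
contact_force: [-1.1, 0.4, -0.1]
width: 0.034
gripper_force: 0.0
```

Request:
{"name": "servo_tool", "arguments": {"series": "0 0 0 0 0 0 1;0 0 0 0 0 0 1;0 0 0 0 0 0 1;0 0 0 0 0 0 1;0 0 0 0 0 0 1"}}

```text
clock: 23.1
position: [0.4082, -0.3704, 0.0481]
ee_rot: [-0.0, 0.824, 0.566, -0.0]
contact_force: [-4.3, 1.6, 5.9]
width: 0.0133
gripper_force: 42.4
```

Request:
{"name": "servo_tool", "arguments": {"series": "0 0 0 0 0 -8 1;0 0 0 0 0 -16 1;0 0 0 0 0 -24 1;0 0 0 0 0 -32 1;0 0 0 0 0 -40 1"}}

```text
clock: 23.6
position: [0.4091, -0.3704, 0.0481]
ee_rot: [0.001, 0.579, 0.815, 0.0]
contact_force: [-2.3, 2.5, 5.4]
width: 0.0129
gripper_force: 42.4
```

Request:
{"name": "servo_tool", "arguments": {"series": "0 0 0 0 0 -8 1;0 0 0 0 0 -16 1;0 0 0 0 0 -24 1;0 0 0 0 0 -32 1;0 0 0 0 0 -39 1"}}

```text
clock: 24.1
position: [0.4099, -0.3698, 0.0481]
ee_rot: [0.001, 0.274, 0.962, 0.001]
contact_force: [1.1, 4.1, 5.3]
width: 0.0127
gripper_force: 42.4
```

Request:
{"name": "servo_tool", "arguments": {"series": "0 0 0 0 0 0 1;0 0 0 0 0 0 1;0 0 0 0 0 0 .5;0 0 0 0 0 0 .4;0 0 0 0 0 0 .3"}}

```text
clock: 24.6
position: [0.409, -0.3711, 0.0473]
ee_rot: [0.001, 0.276, 0.961, -0.0]
contact_force: [-0.9, -0.1, 0.4]
width: 0.0563
gripper_force: 0.0
```

Request:
{"name": "servo_tool", "arguments": {"series": "0 0 -.05 0 0 0 .3;0 0 -.1 0 0 0 .3;0 0 -.1 0 0 0 .3;0 0 -.1 0 0 0 .3;0 0 -.1 0 0 0 .3"}}

```text
clock: 25.1
position: [0.4079, -0.3699, 0.146]
ee_rot: [-0.001, 0.276, 0.961, 0.001]
contact_force: [-0.5, 0.8, 0.4]
width: 0.0597
gripper_force: 0.0
```

```bash
python3 - <<'E'
from h import *
i,c=snap('wrist','w11'); t,ct=snap('top','top3')
g=cv2.cvtColor(i,cv2.COLOR_RGB2GRAY)
O=np.array([.475,-.3371,0]);X=np.array([np.cos(np.radians(55.6)),np.sin(np.radians(55.6)),0]);Y=np.array([-X[1],X[0],0])
P=O-.064*X+.036*Y; print(manip.get_state()['position'])
for th in (1.3,1.4,1.5,1.55,1.6,1.65):
    d=np.cos(th)*X+np.sin(th)*Y; px=[proj(c,P+r*d+[0,0,.036]) for r in(.04,.05,.06,.07,.08)]
    print(th,px[-1].round(),[int(g[int(v),int(u)]) for u,v in px if 0<=v<480 and 0<=u<640])
# packs in top view: dark blob
h=cv2.cvtColor(t,cv2.COLOR_RGB2GRAY)
m=((h<75)*255).astype(np.uint8); m[:262]=0;m[305:]=0;m[:,:270]=0;m[:,375:]=0
m=cv2.morphologyEx(m,cv2.MORPH_CLOSE,np.ones((7,7)))
for k in cv2.findContours(m,0,2)[0]:
    if cv2.contourArea(k)>80: r=cv2.minAreaRect(k); print("pack",r,ray(ct,*r[0],.03))
E
```

```text
[ 0.40773512 -0.36964639  0.14535566]
1.3 [351. 133.] [76, 64, 118, 133, 147]
1.4 [341. 130.] [70, 65, 64, 65, 76]
1.5 [330. 128.] [63, 51, 62, 73, 76]
1.55 [324. 128.] [72, 115, 171, 151, 90]
1.6 [318. 127.] [73, 170, 174, 176, 178]
1.65 [313. 127.] [83, 167, 169, 151, 110]
pack ((295.56805419921875, 283.7366943359375), (19.615388870239258, 15.2307710647583), 22.61986541748047) [0.44116783 0.00207059 0.03      ]
pack ((338.10003662109375, 280.8000183105469), (19.677398681640625, 14.758047103881836), 26.56505012512207) [ 0.44564074 -0.10861614  0.03      ]
```

The lock reads ≈1.6 (arm bright along that line) and the prints are binned, so step 1 is met. I'll move over pack B near (0.446,−0.109).

```bash
python3 -c "
from h import *
delta([.4456,-.1086,.17],np.radians(-26.6))"
```

```text
shift mm [106.7 241.3 -24. ] turn [-0.09 -0.21 84.52] q6 -1.87 t 25.2
```

Request:
{"name": "servo_tool", "arguments": {"series": ".1 .225 -.024 0 0 42 .3;.1 .225 -.024 0 0 42 .3;.1 .225 -.024 0 0 42 .3;.1 .225 -.024 0 0 42 .3;.1 .225 -.024 0 0 42 .3"}}

```text
clock: 25.7
position: [0.4409, -0.1394, 0.1686]
ee_rot: [-0.001, 0.59, 0.807, -0.0]
contact_force: [0.8, 1.0, 0.3]
width: 0.0601
gripper_force: 0.0
```

Request:
{"name": "servo_tool", "arguments": {"series": ".016 .007 0 0 0 42.5 .3;.016 .007 0 0 0 42.5 .3;.016 .007 0 0 0 42.5 .3;.016 .007 0 0 0 42.5 .3;.016 .007 0 0 0 42.5 .3"}}

```text
clock: 26.2
position: [0.4426, -0.1236, 0.1684]
ee_rot: [-0.001, 0.843, 0.539, -0.001]
contact_force: [-0.3, -0.0, -0.1]
width: 0.0599
gripper_force: 0.0
```

Request:
{"name": "servo_tool", "arguments": {"series": "0 0 0 0 0 0 .3;0 0 0 0 0 0 .3;0 0 0 0 0 0 .3"}}

```text
clock: 26.5
position: [0.4431, -0.124, 0.1692]
ee_rot: [-0.0, 0.841, 0.542, -0.0]
contact_force: [0.1, -0.9, 0.6]
width: 0.0601
gripper_force: 0.0
```

```bash
python3 - <<'E'
from h import *
i,c=snap('wrist','w12'); print(c)
delta([.4456,-.1086,.17],np.radians(-26.6))
print("proj base",proj(c,[.4456,-.1086,0]),"top",proj(c,[.4456,-.1086,.06]))
E
```

```text
{'fx': 334.3118455310522, 'fy': 334.3118455310522, 'cx': 315.7944799046289, 'cy': 236.339156871228, 'eye': array([ 0.47453104, -0.05540563,  0.31111254]), 'orientation': array([ 0.1466132 ,  0.96636968, -0.2088809 , -0.0316698 ])}
shift mm [15.1 -4.2 -0.6] turn [-0.05 -0.    2.17] q6 0.0 t 26.55
proj base [311.1340068  199.62327075] top [310.10095055 214.54415621]
```

View pics/w12.png

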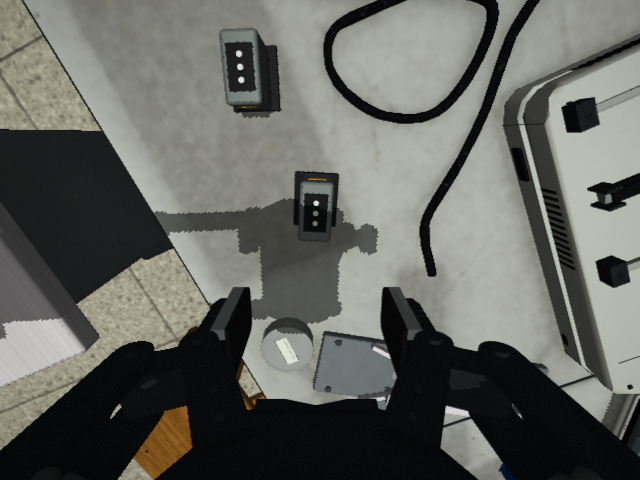

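Pack B is at (316,212) with its three white dots at (316,203–224), nearly square to the tool. Pack A is at (240,68). That was my last picture, so I'll measure numerically from here.

```bash
cat >> h.py <<'E'
def dots(i,c,z,box):
    """three white dots on a pack top -> middle point, world angle of the line"""
    g=cv2.cvtColor(i,cv2.COLOR_RGB2GRAY); u0,u1,v0,v1=box; s=g[v0:v1,u0:u1]
    dark=cv2.morphologyEx((s<45).astype(np.uint8),cv2.MORPH_CLOSE,np.ones((9,9)))
    m=((s>110)&(cv2.erode(dark,np.ones((3,3)))>0)).astype(np.uint8)
    n,_,st,ce=cv2.connectedComponentsWithStats(m); p=[ce[k]+[u0,v0] for k in range(1,n) if 4<=st[k,4]<=150]
    w=[ray(c,*q,z) for q in p]; print("dots",np.round(p,1).tolist(),[st[k,4] for k in range(1,n)])
    if len(w)<2: return None
    d=max(((a-b) for a in w for b in w),key=np.linalg.norm); return np.mean(w,0),np.degrees(np.arctan2(d[1],d[0]))%180,np.linalg.norm(d)
E
python3 - <<'E'
from h import *
i=cv2.imread("pics/w12.png")[:,:,::-1].copy(); c=eyes.camera_info('wrist')
c={**c,'eye':np.array([ 0.47453104, -0.05540563,  0.31111254]), 'orientation':np.array([ 0.1466132 ,  0.96636968, -0.2088809 , -0.0316698 ])}
print(dots(i,c,.06,(292,342,165,250)));print(dots(i,c,.06,(215,285,20,115)))
# housing extent rows/cols of gray values through the centre
g=cv2.cvtColor(i,cv2.COLOR_RGB2GRAY); print(g[232,285:350]); print(g[165:250,322])
E
```

```text
dots [[292.6, 185.1], [339.8, 183.6], [314.5, 179.0], [302.4, 198.9], [329.4, 197.6], [315.6, 203.0], [328.5, 206.2], [315.2, 213.0], [315.0, 223.0]] [np.int32(54), np.int32(57), np.int32(12), np.int32(18), np.int32(12), np.int32(25), np.int32(12), np.int32(10), np.int32(9)]
(array([ 0.45544572, -0.09974101,  0.06      ]), np.float64(34.27805310208343), np.float64(0.03578859764721596))
dots [[253.4, 44.1], [255.1, 67.8], [238.4, 53.2], [239.6, 66.5], [240.6, 79.5], [238.0, 113.6], [274.3, 113.2]] [np.int32(8), np.int32(102), np.int32(35), np.int32(31), np.int32(31), np.int32(3), np.int32(11), np.int32(24)]
(array([ 0.44748277, -0.0035062 ,  0.06      ]), np.float64(48.68019905912595), np.float64(0.045578483784333275))
[66 66 66 66 65 65 65 66 66 65 64 64 64 45 43 48 50 51 52 53 52 51 51 52
 53 54 52 53 43 43 44 42 43 42 35 33 35 33 29 25 32 47 49 48 47 41 56 63
 64 64 64 64 64 67 67 67 67 68 66 67 67 65 66 67 66]
[143 145 147 147 146 145 134  44  22  35  38  36  38  54  94  62  42  69
  99 110 124 133 133 133 132 131 129 131 120  34  29  28  27  28  27  27
  28  27  27  26  26  25  26  13   9   9  10  11   8   9  10   6  11   8
   8   9   9   6  11  10   7  10  11   7   9  11  14  33  53  53  52  51
  51  50  51  47  47  63  62  62  62  65  64  64  66]
```

```bash
python3 - <<'E'
from h import *
c=eyes.camera_info('wrist')
c={**c,'eye':np.array([ 0.47453104, -0.05540563,  0.31111254]), 'orientation':np.array([ 0.1466132 ,  0.96636968, -0.2088809 , -0.0316698 ])}
for n,a,m,b in(("B",(315.6,203),(315.2,212.7),(315,223)),("A",(238.4,53.2),(239.6,66.5),(240.6,79.5))):
    A,M,B=[ray(c,*p,.06) for p in(a,m,b)]; d=B-A; print(n,M,np.degrees(np.arctan2(d[1],d[0]))%180,np.linalg.norm(d))
    if n=="B": 
        l,r,t,bt=ray(c,298,232,.06),ray(c,331.5,232,.06),ray(c,322,182.5,.06),ray(c,322,241.5,.06); print(np.linalg.norm(l-r),np.linalg.norm(t-bt))
        y=np.arctan2(d[1],d[0])-np.pi/2; y=np.degrees(y)%180; delta([M[0],M[1],.03],np.radians(y)); print(y)
E
```

```text
B [ 0.44978232 -0.10889718  0.06      ] 63.904892223144515 0.01578821799233201
0.026242752542327823 0.04650046679225025
shift mm [ 1.650e+01 -1.000e-01  1.394e+02] turn [-0.05 -0.    1.66] q6 0.0 t 26.55
153.90489222314451
A [0.44508655 0.00497085 0.06      ] 67.02811031280638 0.01616166652227575
```

Request:
{"name": "servo_tool", "arguments": {"series": ".0165 0 .03 0 0 1.7 .3;.0165 0 .075 0 0 1.7 .3;.0165 0 .11 0 0 1.7 .3;.0165 0 .13 0 0 1.7 .3;.0165 0 .141 0 0 1.7 .3", "squeeze": 60}}

```text
clock: 27.05
position: [0.449, -0.1086, 0.0269]
ee_rot: [-0.001, 0.849, 0.529, -0.001]
contact_force: [-0.8, 0.1, 0.1]
width: 0.0598
gripper_force: 0.0
```

Request:
{"name": "servo_tool", "arguments": {"series": "0 0 0 0 0 0 .5;0 0 0 0 0 0 .9;0 0 0 0 0 0 .9;0 0 0 0 0 0 .9;0 0 0 0 0 0 .9"}}

```text
clock: 27.55
position: [0.451, -0.1094, 0.0297]
ee_rot: [0.001, 0.849, 0.528, 0.001]
contact_force: [-0.4, -0.2, 3.4]
width: 0.0252
gripper_force: 60.8
```

Request:
{"name": "servo_tool", "arguments": {"series": "0 0 -.02 0 0 0 .9;0 0 -.06 0 0 0 .9;0 0 -.1 0 0 0 .9;0 0 -.1 0 0 0 .9;0 0 -.1 0 0 0 .9"}}

```text
clock: 28.05
position: [0.4505, -0.1092, 0.1296]
ee_rot: [0.001, 0.849, 0.528, 0.001]
contact_force: [-0.5, 0.5, -2.5]
width: 0.0254
gripper_force: 60.4
```

```bash
python3 - <<'E'
from h import *
i,c=snap('wrist','w13')
O=np.array([.475,-.3371,0]);X=np.array([np.cos(np.radians(55.6)),np.sin(np.radians(55.6)),0]);Y=np.array([-X[1],X[0],0])
a=O+.085*Y;print(a);delta([a[0],a[1],.128],np.radians(55.6))
E
```

```text
[ 0.40486535 -0.2890778   0.        ]
shift mm [-181.5   39.6    0.3] turn [-4.000e-02 -4.000e-02 -8.181e+01] q6 0.07 t 28.1
```

Request:
{"name": "servo_tool", "arguments": {"series": "-.15 .033 0 0 0 -41 .9;-.15 .033 0 0 0 -41 .9;-.15 .033 0 0 0 -41 .9;-.15 .033 0 0 0 -41 .9;-.15 .033 0 0 0 -41 .9"}}

```text
clock: 28.6
position: [0.412, -0.2608, 0.1267]
ee_rot: [-0.001, 0.619, 0.785, -0.001]
contact_force: [0.6, 0.4, -2.6]
width: 0.0251
gripper_force: 60.2
```

Request:
{"name": "servo_tool", "arguments": {"series": "-.028 -.016 0 0 0 -40.8 .9;-.028 -.016 0 0 0 -40.8 .9;-.028 -.016 0 0 0 -40.8 .9;-.028 -.016 0 0 0 -40.8 .9;-.028 -.016 0 0 0 -40.8 .9"}}

```text
clock: 29.1
position: [0.4031, -0.2881, 0.1264]
ee_rot: [-0.002, 0.305, 0.952, 0.001]
contact_force: [-0.1, -0.1, -1.3]
width: 0.0251
gripper_force: 60.2
```

Request:
{"name": "servo_tool", "arguments": {"series": "0 0 0 0 0 0 .9;0 0 0 0 0 0 .9;0 0 0 0 0 0 .9"}}

```text
clock: 29.4
position: [0.4041, -0.2888, 0.1279]
ee_rot: [-0.001, 0.308, 0.951, 0.0]
contact_force: [0.7, -0.6, -2.1]
width: 0.025
gripper_force: 60.2
```

```bash
python3 - <<'E'
from h import *
# camera mount in tool frame from the w12 moment
M=rot([0,.841,.542,0]/np.hypot(.841,.542)); off=M.T@(np.array([0.47453104,-0.05540563,0.31111254])-[0.4431,-0.124,0.1692]); Rm=M.T@rot([0.1466132,0.96636968,-0.2088809,-0.0316698])
q=np.array([0,.824,.567,0]);T=rot(q/np.linalg.norm(q)); c=eyes.camera_info('wrist'); 
qx=R.from_matrix(T@Rm).as_quat(); C={**c,'eye':np.array([.4092,-.369,.1419])+T@off,'orientation':np.r_[qx[3],qx[:3]]}
i=cv2.imread("pics/w10.png"); g=cv2.cvtColor(i,cv2.COLOR_BGR2GRAY)
m=((g>200)*255).astype(np.uint8); m[:100]=0; m[245:]=0; m[:,:325]=0; m[:,530:]=0
for k in sorted(cv2.findContours(m,0,2)[0],key=cv2.contourArea)[-3:]:
    if cv2.contourArea(k)<400: continue
    r=cv2.minAreaRect(k); b=cv2.boxPoints(r); w=np.array([ray(C,*p,.024) for p in b]); 
    e=[np.linalg.norm(w[0]-w[1]),np.linalg.norm(w[1]-w[2])]; a=(w[1]-w[0]) if e[0]>e[1] else (w[2]-w[1])
    print(r,"ctr",w.mean(0),"sides",np.round(e,4),"yaw",(np.degrees(np.arctan2(a[1],a[0]))%180)-90)
    O=np.array([.475,-.3371,.024]);X=np.array([np.cos(np.radians(55.6)),np.sin(np.radians(55.6)),0]);Y=np.array([-X[1],X[0],0]);print([( round((q-O)@X*1e3,1),round((q-O)@Y*1e3,1)) for q in w])
O[2]=0;a=O+.085*Y;delta([a[0],a[1],.128],np.radians(55.6)); print(manip.get_state()['width'])
E
```

```text
((422.0953369140625, 201.60287475585938), (197.04457092285156, 15.208138465881348), 13.495734214782715) ctr [ 0.49746945 -0.37811933  0.024     ] sides [0.0117 0.1578] yaw 55.771007440307386
[(np.float64(-27.1), np.float64(37.7)), (np.float64(-15.4), np.float64(37.8)), (np.float64(-15.0), np.float64(-120.0)), (np.float64(-27.1), np.float64(-122.3))]
((435.5709533691406, 145.71884155273438), (196.48593139648438, 16.773298263549805), 14.1621675491333) ctr [ 0.51829312 -0.34050689  0.024     ] sides [0.0117 0.1498] yaw 55.798976518698964
[(np.float64(15.7), np.float64(37.8)), (np.float64(27.3), np.float64(37.8)), (np.float64(27.9), np.float64(-112.0)), (np.float64(15.7), np.float64(-114.1))]
shift mm [-0.8  0.2 -0.1] turn [ 0.02 -0.1  -1.5 ] q6 -1.7 t 29.4
0.025007342332293788
```

The rail axis is confirmed within 0.2 mm (lips at ±27/±15.5, mouth at y=37.8, yaw 55.7°). Lower the pack onto the apron, then slide.

Request:
{"name": "servo_tool", "arguments": {"series": "-.001 0 .04 0 0 -1.6 .9;-.001 0 .07 0 0 -1.6 .9;-.001 0 .082 0 0 -1.6 .9;-.001 0 .087 0 0 -1.6 .9;-.001 0 .087 0 0 -1.6 .9"}}

```text
clock: 29.9
position: [0.4051, -0.2896, 0.0413]
ee_rot: [-0.001, 0.294, 0.956, 0.0]
contact_force: [-0.3, -0.7, -0.7]
width: 0.025
gripper_force: 60.1
```

Request:
{"name": "servo_tool", "arguments": {"series": "-.008 0 0 0 0 0 .9;-.018 0 0 0 0 0 .9;-.028 0 0 0 0 0 .9;-.036 0 0 0 0 0 .9;-.036 0 0 0 0 0 .9"}}

```text
clock: 30.4
position: [0.4371, -0.3117, 0.0422]
ee_rot: [0.001, 0.294, 0.956, -0.001]
contact_force: [0.1, 0.3, -2.4]
width: 0.0253
gripper_force: 60.1
```

```bash
cat >> h.py <<'E'
def rail(p):
    O=np.array([.4751,-.3369,0]);a=np.radians(55.7);X=np.array([np.cos(a),np.sin(a),0]);Y=np.array([-X[1],X[0],0]); d=np.array(p)-O
    return np.round(1e3*np.array([d@X,d@Y,p[2]]),1)
def st():
    s=manip.get_state(); M=rot(s['ee_rot']); print("rail",rail(s['position']),"yaw",round(np.degrees(np.arctan2(M[1,1],M[0,1])),2),"F tool",np.round(M.T@s['contact_force'],1),"w",round(s['width'],4),"t",round(s['clock'],2))
E
python3 -c "
from h import *
st()"
```

```text
rail [-0.6 45.6 42.2] yaw 55.8 F tool [0.1 0.3 2.4] w 0.0253 t 30.4
```

Request:
{"name": "servo_tool", "arguments": {"series": "0 .0005 .0015 0 0 0 .9;-.01 .0005 .0015 0 0 0 .9;-.02 .0005 .0015 0 0 0 .9;-.03 .0005 .0015 0 0 0 .9;-.03 .0005 .0015 0 0 0 .9"}}

```text
clock: 30.9
position: [0.4628, -0.3284, 0.0406]
ee_rot: [0.002, 0.294, 0.956, -0.001]
contact_force: [1.1, -0.8, 0.1]
width: 0.0253
gripper_force: 60.4
```

```bash
python3 -c "
from h import *
st()"
```

```text
rail [ 0.  15.  40.6] yaw 55.78 F tool [-1.3 -0.  -0.1] w 0.0253 t 30.9
```

Request:
{"name": "servo_tool", "arguments": {"series": "-.01 0 0 0 0 0 .9;-.022 0 0 0 0 0 .9;-.034 0 0 0 0 0 .9;-.046 0 0 0 0 0 .9;-.056 0 0 0 0 0 .9"}}

```text
clock: 31.4
position: [0.5077, -0.3588, 0.0402]
ee_rot: [0.0, 0.294, 0.956, -0.0]
contact_force: [-1.0, 0.2, -0.5]
width: 0.0253
gripper_force: 60.4
```

Request:
{"name": "servo_tool", "arguments": {"series": "-.01 0 0 0 0 0 .9;-.022 0 0 0 0 0 .9;-.034 0 0 0 0 0 .9;-.046 0 0 0 0 0 .9;-.052 0 0 0 0 0 .9"}}

```text
clock: 31.9
position: [0.5513, -0.3885, 0.0403]
ee_rot: [0.001, 0.294, 0.956, -0.0]
contact_force: [0.2, -0.2, -1.4]
width: 0.025
gripper_force: 60.3
```

Request:
{"name": "servo_tool", "arguments": {"series": "0 0 0 0 0 0 .9;0 0 0 0 0 0 .9"}}

```text
clock: 32.1
position: [0.5506, -0.3881, 0.0407]
ee_rot: [0.001, 0.294, 0.956, -0.001]
contact_force: [1.6, -1.0, 0.1]
width: 0.0251
gripper_force: 60.3
```

```bash
python3 -c "
from h import *
st()"
```

```text
rail [  0.2 -91.3  40.7] yaw 55.78 F tool [-1.9  0.1 -0.1] w 0.0251 t 32.1
```

Request:
{"name": "servo_tool", "arguments": {"series": "-.002 0 .0003 0 0 0 .9;-.004 0 .0005 0 0 0 .9;-.006 0 .0005 0 0 0 .9;-.006 0 .0005 0 0 0 .9;-.006 0 .0005 0 0 0 .9"}}

```text
clock: 32.6
position: [0.5541, -0.3902, 0.0398]
ee_rot: [-0.0, 0.294, 0.956, 0.0]
contact_force: [-1.7, 1.4, 3.3]
width: 0.0252
gripper_force: 60.8
```

```bash
python3 -c "
from h import *
st()"
```

```text
rail [  0.4 -95.3  39.8] yaw 55.79 F tool [ 2.2  0.2 -3.3] w 0.0252 t 32.6
```

Request:
{"name": "servo_tool", "arguments": {"series": "-.001 0 0 0 0 0 .9;-.002 0 0 0 0 0 .9;-.003 0 0 0 0 0 .9;-.003 0 0 0 0 0 .9;-.003 0 0 0 0 0 .9"}}

```text
clock: 33.1
position: [0.5551, -0.3909, 0.0399]
ee_rot: [-0.002, 0.294, 0.956, 0.001]
contact_force: [-5.3, 3.2, 6.8]
width: 0.0254
gripper_force: 61.4
```

```bash
python3 -c "
from h import *
st()"
```

```text
rail [  0.4 -96.5  39.9] yaw 55.79 F tool [ 6.2 -0.3 -6.8] w 0.0254 t 33.1
```

Request:
{"name": "servo_tool", "arguments": {"series": "-.002 0 0 0 0 0 .9;-.003 0 0 0 0 0 .9;-.003 0 0 0 0 0 .9"}}

```text
clock: 33.4
position: [0.5553, -0.3911, 0.0399]
ee_rot: [-0.005, 0.294, 0.956, 0.002]
contact_force: [-10.7, 5.6, 11.2]
width: 0.0252
gripper_force: 62.0
```

```bash
python3 -c "
from h import *
st()"
```

```text
rail [  0.5 -96.8  39.9] yaw 55.8 F tool [ 12.1  -1.3 -11.1] w 0.0252 t 33.4
```

At the end stop (12 N, no further travel). Release, rise, and check the dots numerically.

Request:
{"name": "servo_tool", "arguments": {"series": ".004 0 0 0 0 0 .9;.004 0 0 0 0 0 .9;.004 0 0 0 0 0 .5;.004 0 0 0 0 0 .5;.004 0 0 0 0 0 .5"}}

```text
clock: 33.9
position: [0.5571, -0.3924, 0.0396]
ee_rot: [0.001, 0.294, 0.956, -0.0]
contact_force: [-0.5, 0.2, -0.1]
width: 0.0426
gripper_force: 0.0
```

Request:
{"name": "servo_tool", "arguments": {"series": "0 0 -.04 0 0 0 .4;0 0 -.09 0 0 0 .3;.03 0 -.13 0 0 0 .3;.06 0 -.13 0 0 0 .3;.06 0 -.13 0 0 0 .3"}}

```text
clock: 34.4
position: [0.5045, -0.3562, 0.1716]
ee_rot: [0.0, 0.294, 0.956, -0.0]
contact_force: [1.1, -1.6, 0.1]
width: 0.0594
gripper_force: 0.0
```

Request:
{"name": "servo_tool", "arguments": {"series": "0 0 0 0 0 0 .3;0 0 0 0 0 0 .3;0 0 0 0 0 0 .3"}}

```text
clock: 34.7
position: [0.5071, -0.3585, 0.1688]
ee_rot: [-0.0, 0.294, 0.956, 0.0]
contact_force: [0.0, 0.4, -0.2]
width: 0.06
gripper_force: 0.0
```

```bash
cat >> h.py <<'E'
def railpt(x,y,z):
    a=np.radians(55.7);X=np.array([np.cos(a),np.sin(a),0]);Y=np.array([-X[1],X[0],0]); return np.array([.4751,-.3369,0])+x*X+y*Y+[0,0,z]
def packat(i,c,y,zt=.07):
    u,v=proj(c,railpt(0,y,zt)); b=[int(max(0,u-25)),int(min(640,u+25)),int(max(0,v-45)),int(min(480,v+45))]; print("expect",np.round((u,v)))
    g=cv2.cvtColor(i,cv2.COLOR_RGB2GRAY); s=g[b[2]:b[3],b[0]:b[1]]
    m=((s.astype(int)-cv2.medianBlur(s,11))>60).astype(np.uint8)
    n,_,stt,ce=cv2.connectedComponentsWithStats(m)
    for k in range(1,n):
        if 5<=stt[k,4]<=60: p=ce[k]+[b[0],b[2]]; print("blob",p.round(1),stt[k,4],"rail",rail(ray(c,*p,zt)))
def toppacks():
    t,ct=snap('top'); h=cv2.cvtColor(t,cv2.COLOR_RGB2GRAY)
    m=((h<75)*255).astype(np.uint8); m[:240]=0;m[325:]=0;m[:,:240]=0;m[:,375:]=0
    m=cv2.morphologyEx(m,cv2.MORPH_CLOSE,np.ones((7,7)))
    for k in cv2.findContours(m,0,2)[0]:
        if 80<cv2.contourArea(k)<400: r=cv2.minAreaRect(k); print("pack",np.round(r[0],1),np.round(r[1],1),r[2],ray(ct,*r[0],.03).round(4))
E
python3 - <<'E'
from h import *
st(); i,c=snap('wrist','w14'); packat(i,c,-.097); toppacks()
E
```

```text
rail [  0.2 -38.6 168.8] yaw 55.79 F tool [0.2 0.3 0.2] w 0.06 t 34.7
expect [316. 306.]
blob [315.6 297.2] 23 rail [  0. -89.  70.]
blob [297.2 303.3] 6 rail [-14.8 -94.5  70. ]
blob [333.2 303.8] 12 rail [ 14.2 -94.9  70. ]
blob [315.5 306.3] 22 rail [ -0.  -97.1  70. ]
blob [298.3 315.2] 6 rail [ -14.  -105.2   70. ]
blob [315.5 315. ] 26 rail [  -0. -105.   70.]
pack [295.6 283.7] [19.6 15.2] 22.61986541748047 [0.4412 0.0021 0.03  ]
pack [283.2 250.9] [21.5 86.3] 88.36341857910156 [0.528  0.0327 0.03  ]
```

Pack B is home at rail (0.0, −97.1). Next, pack A at (0.445,0.005).

Request:
{"name": "servo_tool", "arguments": {"series": ".17 .177 0 0 0 39 .3;.17 .177 0 0 0 39 .3;.17 .177 0 0 0 39 .3;.17 .177 0 0 0 39 .3;.17 .177 0 0 0 39 .3"}}

```text
clock: 35.3
position: [0.4652, -0.1143, 0.1695]
ee_rot: [-0.0, 0.598, 0.801, 0.0]
contact_force: [0.0, -0.5, 0.5]
width: 0.0599
gripper_force: 0.0
```

Request:
{"name": "servo_tool", "arguments": {"series": ".122 .014 0 0 0 39.8 .3;.122 .014 0 0 0 39.8 .3;.122 .014 0 0 0 39.8 .3;.122 .014 0 0 0 39.8 .3;.122 .014 0 0 0 39.8 .3"}}

```text
clock: 35.8
position: [0.4437, 0.0061, 0.1697]
ee_rot: [-0.0, 0.835, 0.551, 0.0]
contact_force: [0.3, -0.2, 0.2]
width: 0.06
gripper_force: 0.0
```

Request:
{"name": "servo_tool", "arguments": {"series": "0 0 0 0 0 0 .3;0 0 0 0 0 0 .3;0 0 0 0 0 0 .3"}}

```text
clock: 36.1
position: [0.4438, 0.0046, 0.1696]
ee_rot: [-0.0, 0.834, 0.552, -0.0]
contact_force: [0.3, -1.3, -0.1]
width: 0.0595
gripper_force: 0.0
```

```bash
python3 - <<'E'
from h import *
delta([.4451,.0050,.03],np.radians(-23)); i,c=snap('wrist','w15')
u,v=proj(c,[.4451,.005,.06]); print(u,v)
g=cv2.cvtColor(i,cv2.COLOR_RGB2GRAY); b=[int(u-40),int(u+40),int(v-60),int(v+60)]; s=g[b[2]:b[3],b[0]:b[1]]
m=((s.astype(int)-cv2.medianBlur(s,11))>60).astype(np.uint8)
n,_,t,ce=cv2.connectedComponentsWithStats(m)
for k in range(1,n):
    if 5<=t[k,4]<=80: p=ce[k]+[b[0],b[2]]; print(p.round(1),t[k,4],ray(c,*p,.06).round(4))
E
```

```text
shift mm [  0.9   1.1 139.6] turn [-0.01 -0.    0.06] q6 0.25 t 36.1
316.68104231815266 232.02994922628898
[293.1 195.9] 7 [0.4398 0.0384 0.06  ]
[316.5 199. ] 16 [0.4552 0.0292 0.06  ]
[312. 206.] 13 [0.4499 0.0256 0.06  ]
[316.8 222.8] 20 [0.4481 0.0119 0.06  ]
[316.7 232.6] 19 [0.4449 0.0045 0.06  ]
[317.  242.2] 19 [ 0.4421 -0.0028  0.06  ]
```

Request:
{"name": "servo_tool", "arguments": {"series": "0 .001 .03 0 0 0 .3;0 .001 .075 0 0 0 .3;0 .001 .11 0 0 0 .3;0 .001 .13 0 0 0 .3;0 .001 .14 0 0 0 .3", "squeeze": 60}}

```text
clock: 36.65
position: [0.4432, 0.0044, 0.0279]
ee_rot: [-0.001, 0.834, 0.552, -0.001]
contact_force: [-0.2, 0.2, 0.3]
width: 0.0597
gripper_force: 0.0
```

Request:
{"name": "servo_tool", "arguments": {"series": "0 0 0 0 0 0 .5;0 0 0 0 0 0 .9;0 0 0 0 0 0 .9;0 0 0 0 0 0 .9;0 0 0 0 0 0 .9"}}

```text
clock: 37.15
position: [0.4454, 0.0044, 0.0307]
ee_rot: [0.001, 0.834, 0.552, 0.001]
contact_force: [-0.3, 0.1, 3.4]
width: 0.0256
gripper_force: 60.8
```

Request:
{"name": "servo_tool", "arguments": {"series": "0 0 -.02 0 0 0 .9;0 0 -.06 0 0 0 .9;0 0 -.1 0 0 0 .9;0 0 -.1 0 0 0 .9;0 0 -.1 0 0 0 .9"}}

```text
clock: 37.65
position: [0.4448, 0.0045, 0.1306]
ee_rot: [0.001, 0.834, 0.552, 0.001]
contact_force: [-0.2, 0.1, -1.6]
width: 0.0249
gripper_force: 60.3
```

```bash
python3 - <<'E'
from h import *
st(); p=railpt(0,.085,.13); delta(p,np.radians(55.7))
E
```

```text
rail [264.9 217.4 130.6] yaw -23.01 F tool [-0.  -0.2  1.6] w 0.0249 t 37.65
shift mm [-285.7   78.     0.5] turn [ 1.400e-01  6.000e-02 -7.871e+01] q6 0.25 t 37.65
```

Request:
{"name": "servo_tool", "arguments": {"series": "-.235 .064 0 0 0 -39 .9;-.235 .064 0 0 0 -39 .9;-.235 .064 0 0 0 -39 .9;-.235 .064 0 0 0 -39 .9;-.235 .064 0 0 0 -39 .9"}}

```text
clock: 38.15
position: [0.4147, -0.2064, 0.1279]
ee_rot: [-0.002, 0.617, 0.787, 0.0]
contact_force: [1.5, 0.6, -1.3]
width: 0.0251
gripper_force: 60.1
```

Request:
{"name": "servo_tool", "arguments": {"series": "-.048 -.021 0 0 0 -39.7 .9;-.048 -.021 0 0 0 -39.7 .9;-.048 -.021 0 0 0 -39.7 .9;-.048 -.021 0 0 0 -39.7 .9;-.048 -.021 0 0 0 -39.7 .9"}}

```text
clock: 38.65
position: [0.4057, -0.2566, 0.1275]
ee_rot: [-0.002, 0.314, 0.95, 0.001]
contact_force: [-0.4, -0.2, -2.3]
width: 0.0252
gripper_force: 60.1
```

Request:
{"name": "servo_tool", "arguments": {"series": "0 0 0 0 0 0 .9;0 0 0 0 0 0 .9;0 0 0 0 0 0 .9"}}

```text
clock: 38.95
position: [0.4068, -0.2571, 0.129]
ee_rot: [-0.001, 0.316, 0.949, 0.0]
contact_force: [-0.1, 0.1, -1.2]
width: 0.025
gripper_force: 60.2
```

```bash
python3 - <<'E'
from h import *
st(); p=railpt(0,.085,.042); delta(p,np.radians(55.7))
E
```

```text
rail [ 27.5 101.4 129. ] yaw 53.11 F tool [0.1 0.  1.2] w 0.025 t 38.95
shift mm [-17.8 -26.7  87. ] turn [ 0.01 -0.1  -2.59] q6 -1.64 t 38.95
```

Align first, then lower.

Request:
{"name": "servo_tool", "arguments": {"series": "-.018 -.027 0 0 0 -2.6 .9;-.018 -.027 0 0 0 -2.6 .9;-.018 -.027 .03 0 0 -2.6 .9;-.018 -.027 .07 0 0 -2.6 .9;-.018 -.027 .08 0 0 -2.6 .9"}}

```text
clock: 39.45
position: [0.403, -0.2874, 0.0466]
ee_rot: [-0.004, 0.295, 0.956, 0.002]
contact_force: [-0.6, -0.2, -1.0]
width: 0.0249
gripper_force: 60.1
```

Request:
{"name": "servo_tool", "arguments": {"series": "0 0 .004 0 0 0 .9;0 0 .0065 0 0 0 .9;0 0 .0065 0 0 0 .9;0 0 .0065 0 0 0 .9"}}

```text
clock: 39.85
position: [0.4063, -0.2905, 0.0445]
ee_rot: [0.001, 0.294, 0.956, -0.001]
contact_force: [-0.4, -0.5, -1.3]
width: 0.0252
gripper_force: 60.1
```

```bash
python3 - <<'E'
from h import *
st()
E
```

```text
rail [-0.5 83.  44.5] yaw 55.79 F tool [ 0.  -0.6  1.3] w 0.0252 t 39.85
```

Request:
{"name": "servo_tool", "arguments": {"series": "0 .0005 .003 0 0 0 .9;-.008 .0005 .003 0 0 0 .9;-.018 .0005 .003 0 0 0 .9;-.028 .0005 .003 0 0 0 .9;-.034 .0005 .003 0 0 0 .9"}}

```text
clock: 40.35
position: [0.4332, -0.3082, 0.0408]
ee_rot: [-0.002, 0.294, 0.956, 0.0]
contact_force: [-11.7, 5.8, 18.2]
width: 0.025
gripper_force: 62.8
```

```bash
python3 - <<'E'
from h import *
st()
E
```

```text
rail [ 0.1 50.8 40.8] yaw 55.82 F tool [ 13.   -1.7 -18.1] w 0.025 t 40.35
```

Request:
{"name": "servo_tool", "arguments": {"series": ".001 0 -.001 0 0 0 .9;.001 0 -.0015 0 0 0 .9;.001 0 -.0015 0 0 0 .9"}}

```text
clock: 40.65
position: [0.4336, -0.3084, 0.0416]
ee_rot: [0.001, 0.294, 0.956, -0.0]
contact_force: [-0.6, 0.4, -1.0]
width: 0.0249
gripper_force: 60.1
```

```bash
python3 - <<'E'
from h import *
st()
E
```

```text
rail [ 0.1 50.4 41.6] yaw 55.78 F tool [0.7 0.  1. ] w 0.0249 t 40.65
```

Request:
{"name": "servo_tool", "arguments": {"series": "-.008 0 0 0 0 0 .9;-.018 0 0 0 0 0 .9;-.028 0 0 0 0 0 .9;-.036 0 0 0 0 0 .9;-.036 0 0 0 0 0 .9"}}

```text
clock: 41.15
position: [0.4654, -0.3304, 0.0421]
ee_rot: [0.002, 0.294, 0.956, -0.001]
contact_force: [1.7, -1.2, -0.2]
width: 0.0251
gripper_force: 60.3
```

```bash
python3 - <<'E'
from h import *
st()
E
```

```text
rail [-0.1 11.7 42.1] yaw 55.79 F tool [-2.1 -0.1  0.2] w 0.0251 t 41.15
```

Request:
{"name": "servo_tool", "arguments": {"series": "-.01 0 0 0 0 0 .9;-.022 0 0 0 0 0 .9;-.034 0 0 0 0 0 .9;-.046 0 0 0 0 0 .9;-.053 0 .0005 0 0 0 .9"}}

```text
clock: 41.65
position: [0.5081, -0.3592, 0.0413]
ee_rot: [0.001, 0.294, 0.956, -0.0]
contact_force: [-0.6, 0.7, 0.9]
width: 0.025
gripper_force: 60.2
```

Request:
{"name": "servo_tool", "arguments": {"series": "0 0 .0003 0 0 0 .9;-.002 0 .0003 0 0 0 .9;-.004 0 .0003 0 0 0 .9;-.005 0 .0003 0 0 0 .9;-.005 0 .0003 0 0 0 .9"}}

```text
clock: 42.15
position: [0.5105, -0.3606, 0.0409]
ee_rot: [-0.0, 0.294, 0.956, 0.0]
contact_force: [-0.8, -0.1, 0.3]
width: 0.0253
gripper_force: 60.5
```

```bash
python3 - <<'E'
from h import *
st()
E
```

```text
rail [  0.4 -42.5  40.9] yaw 55.79 F tool [ 0.6 -0.6 -0.3] w 0.0253 t 42.15
```

Request:
{"name": "servo_tool", "arguments": {"series": "-.002 0 0 0 0 0 .9;-.004 0 0 0 0 0 .9;-.006 0 0 0 0 0 .9;-.006 0 0 0 0 0 .9"}}

```text
clock: 42.55
position: [0.5143, -0.3632, 0.0409]
ee_rot: [-0.002, 0.294, 0.956, 0.001]
contact_force: [-5.4, 2.5, 4.4]
width: 0.0252
gripper_force: 61.0
```

```bash
python3 - <<'E'
from h import *
st()
E
```

```text
rail [  0.3 -47.2  40.9] yaw 55.8 F tool [ 5.9 -1.  -4.4] w 0.0252 t 42.55
```

Request:
{"name": "servo_tool", "arguments": {"series": "-.002 0 0 0 0 0 .9;-.003 0 0 0 0 0 .9;-.003 0 0 0 0 0 .9;-.003 0 0 0 0 0 .9"}}

```text
clock: 42.95
position: [0.5145, -0.3634, 0.0409]
ee_rot: [-0.004, 0.294, 0.956, 0.001]
contact_force: [-9.0, 5.1, 8.1]
width: 0.0253
gripper_force: 61.5
```

```bash
python3 - <<'E'
from h import *
st()
E
```

```text
rail [  0.4 -47.5  40.9] yaw 55.81 F tool [10.4 -0.8 -8. ] w 0.0253 t 42.95
```

Home against pack 1. Release and verify.

Request:
{"name": "servo_tool", "arguments": {"series": ".004 0 0 0 0 0 .9;.004 0 0 0 0 0 .9;.004 0 0 0 0 0 .5;.004 0 0 0 0 0 .5;.004 0 0 0 0 0 .5"}}

```text
clock: 43.45
position: [0.5159, -0.3644, 0.0411]
ee_rot: [0.001, 0.294, 0.956, -0.0]
contact_force: [-0.0, -0.1, -0.1]
width: 0.0429
gripper_force: 0.0
```

Request:
{"name": "servo_tool", "arguments": {"series": "0 0 -.04 0 0 0 .4;0 0 -.09 0 0 0 .3;.03 0 -.13 0 0 0 .3;.06 0 -.13 0 0 0 .3;.06 0 -.13 0 0 0 .3"}}

```text
clock: 43.95
position: [0.4632, -0.3282, 0.1728]
ee_rot: [0.0, 0.294, 0.956, -0.0]
contact_force: [0.9, 0.2, -1.4]
width: 0.06
gripper_force: 0.0
```

Request:
{"name": "servo_tool", "arguments": {"series": "0 0 0 0 0 0 .3;0 0 0 0 0 0 .3;0 0 0 0 0 0 .3"}}

```text
clock: 44.25
position: [0.466, -0.3305, 0.1702]
ee_rot: [-0.0, 0.294, 0.956, 0.0]
contact_force: [0.0, 0.8, -0.1]
width: 0.06
gripper_force: 0.0
```

```bash
python3 - <<'E'
from h import *
st(); i,c=snap('wrist','w16'); packat(i,c,-.097); packat(i,c,-.047)
# wing now: expected lock ~1.6 -> wing along rail y; tool y to grip it across
k=railpt(-.064,.036,.14); delta(k,np.radians(55.7+np.degrees(1.6)-90))
E
```

```text
rail [1.000e-01 1.110e+01 1.702e+02] yaw 55.79 F tool [0.4 0.6 0.1] w 0.06 t 44.25
expect [316. 357.]
blob [315.5 314.2] 24 rail [ -0.1 -55.3  70. ]
blob [297.9 346.8] 10 rail [-15.  -86.4  70. ]
blob [332.2 346.8] 12 rail [ 14.  -86.4  70. ]
blob [315.6 349.9] 23 rail [  0.  -89.4  70. ]
blob [315.6 357.9] 23 rail [  0.  -97.4  70. ]
blob [315.6 365.9] 23 rail [   0.  -105.6   70. ]
expect [316. 305.]
blob [321.4 285.6] 5 rail [  4.5 -29.7  70. ]
blob [315.7 296.1] 24 rail [ -0.  -38.9  70. ]
blob [315.7 305.1] 24 rail [ -0. -47.  70.]
blob [315.5 314. ] 26 rail [ -0.1 -55.1  70. ]
blob [297.9 346.8] 10 rail [-15.  -86.4  70. ]
blob [332.2 346.8] 12 rail [ 14.  -86.4  70. ]
blob [315.8 348.6] 9 rail [  0.1 -88.1  70. ]
shift mm [ 24.8 -64.1  30.2] turn [ 0.01 -0.04 -1.58] q6 -1.71 t 44.3
```

Both packs are home (−97.4 and −47.0). Back to the knob.

Request:
{"name": "servo_tool", "arguments": {"series": ".025 -.064 .015 0 0 -2.2 .3;.025 -.064 .03 0 0 -2.2 .3;.025 -.064 .03 0 0 -2.2 .3;.025 -.064 .03 0 0 -2.2 .3;.025 -.064 .03 0 0 -2.2 .3"}}

```text
clock: 44.8
position: [0.4098, -0.3691, 0.1414]
ee_rot: [0.001, 0.276, 0.961, -0.0]
contact_force: [0.1, 0.0, 0.8]
width: 0.0602
gripper_force: 0.0
```

```bash
python3 - <<'E'
from h import *
st(); k=railpt(-.064,.036,.048); print(k); delta(k,np.radians(57.95))
E
```

```text
rail [-63.4  35.8 141.4] yaw 58.01 F tool [-0.1  0.1 -0.8] w 0.0602 t 44.8
[ 0.40929479 -0.36948335  0.048     ]
shift mm [ 0.4 -0.6 93.4] turn [0.02 0.08 0.06] q6 -1.87 t 44.8
```

Request:
{"name": "servo_tool", "arguments": {"series": "0 0 .03 0 0 0 .4;0 0 .06 0 0 0 .6;0 0 .08 0 0 0 .6;0 0 .093 0 0 0 .6;0 0 .093 0 0 0 .6", "squeeze": 45}}

```text
clock: 45.3
position: [0.409, -0.3676, 0.0467]
ee_rot: [-0.001, 0.275, 0.961, 0.001]
contact_force: [-0.4, 0.5, -0.3]
width: 0.0337
gripper_force: 0.0
```

Request:
{"name": "servo_tool", "arguments": {"series": "0 0 0 0 0 0 1;0 0 0 0 0 0 1;0 0 0 0 0 0 1;0 0 0 0 0 0 1;0 0 0 0 0 0 1"}}

```text
clock: 45.8
position: [0.4096, -0.3696, 0.0491]
ee_rot: [0.001, 0.276, 0.961, -0.001]
contact_force: [0.8, -0.9, 5.2]
width: 0.0127
gripper_force: 47.8
```

Request:
{"name": "servo_tool", "arguments": {"series": "0 0 0 0 0 8 1;0 0 0 0 0 16 1;0 0 0 0 0 24 1;0 0 0 0 0 32 1;0 0 0 0 0 40 1"}}

```text
clock: 46.3
position: [0.4091, -0.3701, 0.0491]
ee_rot: [0.001, 0.59, 0.807, -0.001]
contact_force: [0.0, -2.2, 5.1]
width: 0.0127
gripper_force: 47.9
```

Request:
{"name": "servo_tool", "arguments": {"series": "0 0 0 0 0 8 1;0 0 0 0 0 16 1;0 0 0 0 0 24 1;0 0 0 0 0 32 1;0 0 0 0 0 40 1"}}

```text
clock: 46.8
position: [0.4083, -0.3701, 0.0491]
ee_rot: [0.001, 0.83, 0.557, -0.001]
contact_force: [-3.0, -1.8, 5.5]
width: 0.0128
gripper_force: 48.0
```

```bash
python3 -c "
from h import *
st(); print(manip.get_state()['moment'])"
```

```text
rail [-65.1  36.5  49.1] yaw -22.28 F tool [-2.8 -2.1 -5.5] w 0.0128 t 46.8
[-0.29634822  0.34931301  0.14549228]
```

Request:
{"name": "servo_tool", "arguments": {"series": "0 0 0 0 0 6 1;0 0 0 0 0 12 1;0 0 0 0 0 12.5 1;0 0 0 0 0 12.5 1;0 0 0 0 0 12.5 1"}}

```text
clock: 47.3
position: [0.4081, -0.37, 0.0491]
ee_rot: [0.001, 0.885, 0.466, -0.001]
contact_force: [-2.1, -0.9, 5.8]
width: 0.0129
gripper_force: 48.1
```

```bash
python3 -c "
from h import *
st(); print(manip.get_state()['moment'])"
```

```text
rail [-65.1  36.7  49.1] yaw -34.45 F tool [-1.9 -1.2 -5.8] w 0.0129 t 47.3
[-0.27650097  0.45310945  0.08599909]
```

Release, rise, and check the arm angle, packs and bin.

Request:
{"name": "servo_tool", "arguments": {"series": "0 0 0 0 0 0 .6;0 0 0 0 0 0 .4;0 0 0 0 0 0 .3;0 0 -.03 0 0 0 .3;0 0 -.07 0 0 0 .3"}}

```text
clock: 47.8
position: [0.4073, -0.3671, 0.1163]
ee_rot: [-0.003, 0.885, 0.466, -0.001]
contact_force: [-0.4, -0.4, 1.1]
width: 0.0598
gripper_force: 0.0
```

Request:
{"name": "servo_tool", "arguments": {"series": "0 0 -.04 0 0 0 .3;0 0 -.06 0 0 0 .3;0 0 -.06 0 0 0 .3;0 0 -.06 0 0 0 .3;0 0 -.06 0 0 0 .3"}}

```text
clock: 48.3
position: [0.4078, -0.3678, 0.1762]
ee_rot: [-0.002, 0.885, 0.466, -0.0]
contact_force: [1.1, 0.4, -0.7]
width: 0.06
gripper_force: 0.0
```

```bash
python3 - <<'E'
from h import *
st(); i,c=snap('wrist','w17'); packat(i,c,-.097); packat(i,c,-.047)
g=cv2.cvtColor(i,cv2.COLOR_RGB2GRAY).astype(int); a=np.radians(55.7)
P=railpt(-.064,.036,0); X=np.array([np.cos(a),np.sin(a),0]);Y=np.array([-X[1],X[0],0])
for th in np.arange(-.2,.31,.05):
    px=[proj(c,P+r*(np.cos(th)*X+np.sin(th)*Y)+[0,0,.036]) for r in(.03,.045,.055,.065,.075,.082)]
    print(round(th,2),[int(g[int(v+.5),int(u+.5)]) for u,v in px])
toppacks()
E
```

```text
rail [-63.5  38.2 176.2] yaw -34.51 F tool [1.  0.7 0.7] w 0.06 t 48.3
expect [503. 150.]
blob [506.8 114.2] 9 rail [ 23.9 -95.4  70. ]
blob [504.9 126.9] 9 rail [ 15.5 -95.5  70. ]
blob [493.4 135.4] 21 rail [  9.8 -88.3  70. ]
blob [503. 135.] 5 rail [ 10. -95.  70.]
blob [492.8 149.6] 32 rail [ -0.  -89.4  70. ]
blob [503.8 149.6] 32 rail [ -0.  -97.3  70. ]
blob [515.  149.6] 34 rail [-1.000e-01 -1.053e+02  7.000e+01]
blob [498.  169.2] 11 rail [-13.9 -95.3  70. ]
expect [434. 150.]
blob [433.3 135.4] 55 rail [  9.9 -45.6  70. ]
blob [422.5 149.9] 33 rail [ -0.  -38.9  70. ]
blob [433.7 150. ] 35 rail [ -0.1 -46.9  70. ]
blob [445.  149.9] 36 rail [ -0.1 -55.   70. ]
blob [442.6 188.8] 12 rail [-28.2 -56.4  70. ]
-0.2 [131, 229, 120, 136, 118, 228]
-0.15 [122, 229, 121, 162, 118, 228]
-0.1 [159, 208, 120, 187, 118, 229]
-0.05 [180, 185, 189, 175, 143, 146]
-0.0 [181, 183, 186, 189, 191, 194]
0.05 [182, 186, 189, 168, 142, 144]
0.1 [183, 130, 116, 121, 121, 119]
0.15 [84, 120, 121, 122, 121, 123]
0.2 [132, 120, 120, 122, 124, 124]
0.25 [131, 122, 121, 122, 125, 121]
0.3 [131, 122, 118, 123, 124, 125]
pack [283.2 250.9] [21.5 86.3] 88.36341857910156 [0.528  0.0327 0.03  ]
```

The arm reads 0.00 rad, both packs are home, and no pack remains on the desk.

```bash
python3 -c "
from h import *
print(manip.sign_off())"
```

```text
the job is handed in; nothing more can be done
None
```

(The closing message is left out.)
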